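# Refit the belt sander's idler roller and bring its snap ring to the groove

### The job

Put the large grey idler roller (not the small one) flat down on the axle stub's shoulder and let go of it. Then pick up the snap-ring pliers, whose tips already carry the ring, squeeze the handles right in so that the ring is fully spread, and slide the ring level down over the end of the axle, keeping it spread, until it is level with the groove just above the roller. Finish while still holding the pliers squeezed there, ring spread around the groove and not resting on the roller or pressed hard against the axle; leave everything else on the bench where it is.

Things in the scene. Friction and masses are not known exactly. Their poses are not given: they have to be found in the camera images.
- roller_center (a point): centre of the large idler roller, a loose plain grey cylinder 60 mm across and 30 mm high with a 32 mm through bore; it stands on its flat face on the bench, z axis along the bore; this point is half-way up, on the axis. About 0.16 kg.
- roller: the same roller; origin at the centre of its underside
- axle_shoulder (a point): centre of the axle's shoulder, on which the roller sits: the top of a steel collar 46 mm across, 34 mm above the bench. The axle stub is fixed upright on a steel plate (120 x 110 x 12 mm) whose yaw varies; above the shoulder the round shaft is 28 mm in diameter (the roller has 2 mm play all round).
- groove (a point): centre of the snap-ring groove on the axle's axis, 69.5 mm above the bench, that is 35.5 mm above the shoulder and 5.5 mm above the top of the seated roller. The groove is 7 mm wide (23 mm diameter at its bottom). The shaft ends 14.5 mm above this point; its top 4 mm is a cone down to 22 mm across.
- axle: the fixed axle stub with its plate and collar; origin at the centre of the plate's underside
- pliers_grip (a point): the place to take the pliers: midway between the handles, half-way up them. x axis along the pliers towards the ring, z up. Two rubber handle bars, 8 mm thick, 14 mm high, 78 mm long (33 mm ahead to 45 mm behind this point). Over their outer faces: 60 mm here when relaxed (each slanting 0.167 rad, wider to the rear), 38 mm and parallel when squeezed to the stop.
- ring_center (a point): centre of the snap ring carried under the tips of the jaws, 141 mm ahead of pliers_grip along its x axis and 8.5 mm below it; z along the ring's axis. Steel, 3 mm thick, 4 mm wide, gap facing the pliers. Fully spread its inner diameter is 34 mm (3 mm play all round the shaft); relaxed it is too narrow for the shaft. It stays on the tips.
- pliers: the loose pliers, 0.17 kg, with handles, jaws and ring; origin at the pivot, on the underside, 65 mm ahead of pliers_grip. They lie flat on a wooden rest (two supports 50 mm high, one under the pivot, one 35 mm behind pliers_grip); around pliers_grip there is 38 mm of air between the handles' underside and the rest's base board (100 mm wide).
- plier_left (a joint): angle through which each handle is squeezed in (both move together): 0 relaxed, 0.167 rad at the stop with the ring fully spread. A spring opens them again: about 4 N on each handle at pliers_grip starts them moving, about 10 N brings them to the stop; a firmer grip does no harm.
- small_roller: a small grey wheel (42 mm across, 22 mm high, 16 mm bore, too small for the axle); leave alone
- clog: a finished wooden clog; leave alone
- clog_blank: a rough-sawn clog blank; leave alone
- rasp: a rasp with a wooden handle; leave alone
- brush: a bench brush; leave alone
- glue_pot: an amber glass jar; leave alone
- wedge: a small stepped wooden wedge (70 x 35 x 22 mm); leave alone
- screw_tin: a round flat tin (73 mm across, 28 mm high); leave alone
There are look-alikes about, which are no part of the job. What is shaped like the roller but brown or turquoise is not meant.

How it is judged:
By the outcome, as a careful person would: the job done as asked, in the order asked, and still so for the second after the job is handed in, while the arm keeps its last pose, push and grip.
It also fails if it takes over 61 s, if anything falls off the work surface, if the arm or the gripper's body presses on something with over 40 N, if the wrist force passes 120 N, or if a joint passes its speed limit or range.

### The arm

A 7-joint arm with a two-finger parallel gripper is mounted at the origin on the work surface. World frame = base frame: x ahead of the robot, y to its left, z up, the work surface at z = 0. Lengths are in m, angles in rad, forces in N, time in s.
With the tool pointing down it reaches from about 0.425 to 0.825 m from the base axis. Payload 3.6 kg.
Tool frame: the origin (TCP) lies midway between the tips of the shut fingers; the grasp point (between the pads) lies 19 mm behind it (r.grip_depth is the z of the grasp point in the tool frame, in m); z points along the fingers, y is the direction in which the jaws open and shut (so a half turn about z gives the same grasp; the last joint's range is limited). The gripper opens to 85 mm and grips with 20 to 120 N. Pads are 22 mm wide; open, the fingers measure 114 mm over their backs; the gripper's body (76 mm by 85 mm) begins 54 mm behind the grasp point. The pads swing forward as they close: fully open they stand 13 mm farther back than shut.
Start: joints at [1.198, 0.615, -0.013, 1.423, 0.008, 1.103, -0.04], TCP at [0.22, -0.611, 0.231] pointing down, gripper open.
Joint ranges: [-3.12, 3.12], [-0.3, 2.06], [-1.34, 1.32], [0.26, 2.42], [-1.36, 4.5], [0.01, 1.98], [-2.84, 2.84]. Speed limits (rad/s): [2.79, 2.79, 3.14, 3.14, 3.14, 3.14, 3.14].

### API

Orientations are given as a unit quaternion [x, y, z, w].
In Python, from station import r gives the robot as it stands.
- The arm moves only by the tool send_rows, never from a script. Its argument "motion" is a list of rows, each a list of 3 entries, a list of its own where there are three numbers: the shift along the tool's x, y, z in mm, then the turn, a rotation vector about the tool's x, y, z in degrees, then the gripper's target within -1 to 1 (shut at 1, half-way at 0, fully open at -1). In form: [[[tx, ty, tz], [ax, ay, az], claw], ...]. A call has 1 to 10 rows; each row is the pose to reach, as a shift and turn from the pose commanded when the call began, along the tool's axes at that moment; what a row does not reach only later rows make up. A row lasts 1/8 s, in which the tool goes at most 62.5 mm and 10.7 degrees, less where a joint would pass 70% of its speed; a pose out of reach is approached as far as the arm can. A call with a gripper value outside its range is refused whole. The fingers move at their own pace and stop on an object; "squeeze" is the grip in N (left out, the last holds). Time passes only in rows, so rows that repeat a pose let the fingers close. It gives the time, the measured TCP pose, the force and the opening at its end, in the units of the state.
- r.get_obs(): the state, without advancing time (a new reading comes with each control period).
- r.camera(name): name is "scene" or "side" or "wrist"; returns a dict with "pixels" (400x640x3 uint8, red, green, blue), "range_z" (400x640 float32, m along the optical axis (not along the pixel's ray), 0 where there is no reading), "K" (3x3 intrinsics, pixels), "rvec" (rotation vector, rad) and "tvec" (3), from world to camera coordinates, as OpenCV has them; the wrist camera has in their place "tool_from_camera" (4x4, takes a point from camera to tool coordinates, whose origin is the TCP and whose axes are the flange's). Camera axes: x right, y down, z forward; pixel columns grow to the right and rows downward; lengths in m; the calibration is good to about 2 mm. A picture is of the moment at which its call begins: read the wrist's pose just before it.
- r.job_done(): hands the job in, once; it reports no verdict.
Trained networks look in the newest picture that a camera, given by its name, has taken for a name from the list of things; names that differ only in an ending like _2 or _b are one class to them, and where a whole thing is asked for, a point or a joint stands for the part that bears it (a point fixed in the world has none). Each returns a list of dicts, best first, with "confidence" (0 to 1); they miss things now and then, are a little off and sometimes report something else, mostly with a low value. They report only what shows in the picture. A call takes as long as a camera call. They do not tell look-alikes from the thing itself.
- r.outline_of(label, camera): "pixels" (400x640 bool, what is visible of it).
- r.pinpoint(label, camera): "at" ([x, y, z] in m, in world coordinates, good to about 4 mm: a listed point, or the origin of a listed thing).
The state is a dict: "clock": time; "joint_positions": joint angles; "qvel": joint speeds; "joint_efforts": joint torques, N m; "eef_pos": TCP position; "tcp_rot": TCP orientation; "wrist_force": force on the tool from outside, world axes, zero at the start; "moment": the same for the moment, N m; "finger_gap": finger opening in m.
Only numpy, scipy, OpenCV 4.12 (cv2) and the standard library are available. Lean on these libraries where they do the work, as an engineer would, in place of code of your own. Each camera call takes 0.05 s, during which the arm holds its last target.

## Working session

There is one attempt and no reset: what is moved stays moved. The work goes in short steps, Python scripts to look and compute and a tool call to move; the robot and the scene stay as the last step left them, time stands still between calls to the robot, and variables do not carry over. Pictures are saved under pics/ and viewed, and the job is handed in when it is done.

Besides the shell and the picture viewer there is one more tool, called after "Emit:" as a command line: name --argument value ..., lists and objects as JSON in quotes. send_rows: Moves the arm, as the interface text tells. Its arguments: {"type":"object","properties":{"motion":{"type":"array","items":{"type":"array"}},"squeeze":{"type":"number"}},"required":["motion"]}

```bash
ls; mkdir -p pics; python3 - <<'E'
from station import r
import cv2
o=r.get_obs();print(o, r.grip_depth)
for n in ("scene","side","wrist"):
    c=r.camera(n);cv2.imwrite(f"pics/{n}0.png",c["pixels"][:,:,::-1])
    print(n,c["K"].tolist(),{k:c[k].tolist() for k in c if k in("rvec","tvec","tool_from_camera")})
    if n!="wrist" or 1:
        for l in ["roller_center","roller","axle_shoulder","groove","axle","pliers_grip","ring_center","pliers","small_roller"]:
            print(l,[(d["at"],round(d["confidence"],2)) for d in r.pinpoint(l,n)][:3])
print(r.get_obs()["clock"])
E
```

```text
pics
{'clock': 0.0, 'joint_positions': array([ 1.19849471,  0.61591175, -0.01260047,  1.42492751,  0.00810755,
        1.10340566, -0.04039094]), 'qvel': array([-2.47545500e-04, -7.16096037e-04, -8.91928680e-04,  3.97473281e-05,
        3.06186681e-04, -5.91845361e-04, -6.04939221e-04]), 'joint_efforts': array([-2.71037597e-04, -4.69222569e+01,  2.58681765e-01, -1.71038085e+01,
        9.85138788e-03,  9.71075700e-03,  1.20594020e-06]), 'eef_pos': array([ 0.2200521 , -0.61079019,  0.23013357]), 'tcp_rot': array([ 9.85083326e-01,  1.72073088e-01, -2.50566298e-04, -1.27657903e-03]), 'wrist_force': array([-0.12833773,  0.20928471,  0.01345198]), 'moment': array([-0.00315087,  0.03341903, -0.02074028]), 'finger_gap': 0.08556043380610454} -0.0187
scene [[401.986701552888, 0.0, 319.08949146162456], [0.0, 401.986701552888, 201.71717012830334], [0.0, 0.0, 1.0]] {'rvec': [2.4151609203159947, 0.6920462500962643, -0.23730043851013294], 'tvec': [-0.4741980119549378, -0.17736754471220745, 1.484038772690139]}
roller_center [([0.5636, -0.1537, 0.0114], 0.88), ([0.3529, -0.182, 0.0112], 0.72), ([0.5
[... 1229 characters left out ...]
.156, 0.0007], 0.61), ([0.6417, 0.2505, 0.0461], 0.57)]
pliers [([0.5701, 0.249, 0.0466], 0.65)]
small_roller [([0.4528, -0.1564, 0.0025], 0.64)]
wrist [[281.6543029535379, 0.0, 321.5472728737154], [0.0, 281.6543029535379, 197.38787765641467], [0.0, 0.0, 1.0]] {'tool_from_camera': [[-0.00034609991657162637, -0.945013019832344, -0.32703252523594456, 0.08358812138586169], [0.9999999242123373, -0.00038537818302982434, 5.530798555318109e-05, 0.0004518467364287293], [-0.00017829796681558455, -0.32703248130882506, 0.9450130815913743, -0.1421925756919013], [0.0, 0.0, 0.0, 1.0]]}
roller_center []
roller []
axle_shoulder []
groove []
axle []
pliers_grip []
ring_center []
pliers []
small_roller []
1.5
```

View pics/scene0.png

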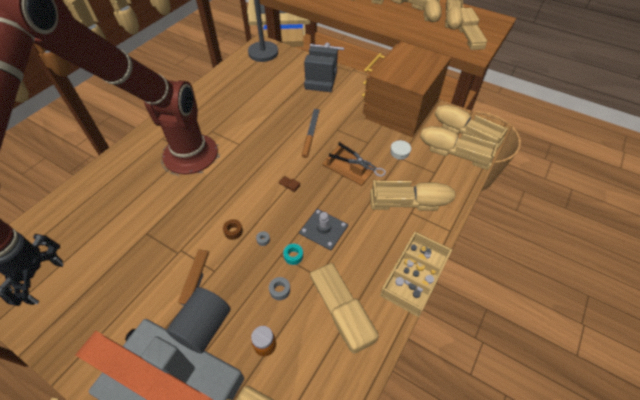

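View pics/side0.png

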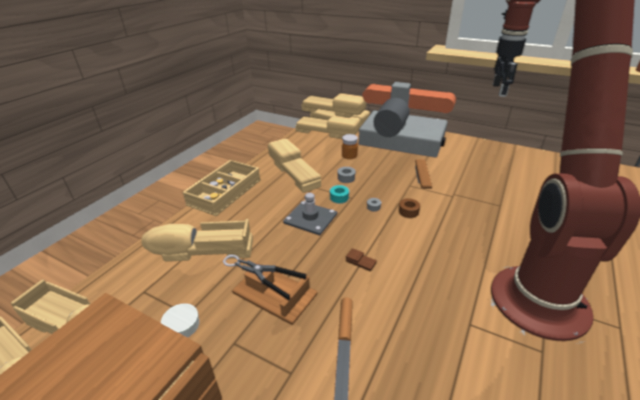

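View pics/wrist0.png

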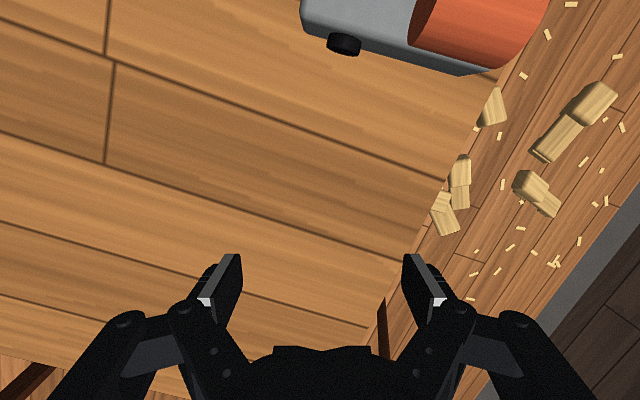

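```bash
cat > h.py <<'E'
import numpy as np, cv2
from scipy.spatial.transform import Rotation as R
from station import r
def pose():
    o=r.get_obs(); return np.array(o["eef_pos"]), R.from_quat(o["tcp_rot"]), o
def cam(n,save=None):
    p,q,o=pose(); c=r.camera(n)
    if n=="wrist":
        M=np.eye(4);M[:3,:3]=q.as_matrix();M[:3,3]=p
        c["W"]=M@c["tool_from_camera"]
    else:
        T=np.eye(4);T[:3,:3]=cv2.Rodrigues(np.array(c["rvec"]))[0];T[:3,3]=np.ravel(c["tvec"])
        c["W"]=np.linalg.inv(T)
    if save: cv2.imwrite("pics/%s.png"%save,c["pixels"][:,:,::-1])
    return c
def cloud(c):
    z=c["range_z"];K=c["K"];v,u=np.indices(z.shape)
    P=np.stack([(u-K[0,2])/K[0,0]*z,(v-K[1,2])/K[1,1]*z,z],-1)
    W=P@c["W"][:3,:3].T+c["W"][:3,3]; W[z<=0]=np.nan
    return W
def proj(c,X):
    X=np.atleast_2d(X);Q=np.linalg.inv(c["W"]);p=X@Q[:3,:3].T+Q[:3,3];p=p@c["K"].T
    return p[:,:2]/p[:,2:]
def plan(pos,head,frm=None):
    """tool down, tool x at heading (deg)"""
    p,q,o=pose()
    a=np.radians(head); x=np.array([np.cos(a),np.sin(a),0]);z=np.array([0,0,-1.]);y=np.cross(z,x)
    G=R.from_matrix(np.stack([x,y,z],1))
    d=q.inv().apply(np.array(pos)-p)*1000; w=np.degrees((q.inv()*G).as_rotvec())
    print("t",np.round(o["clock"],2),"pos",np.round(p,4),"rv-shift mm",np.round(d,1),"turn deg",np.round(w,2),"F",np.round(o["wrist_force"],1),"gap",round(o["finger_gap"],4),"q",np.round(o["joint_positions"],2))
E
python3 - <<'E'
from h import *
c=cam("scene");W=cloud(c)
for cx,cy in((0.597,-0.27),(0.59,-0.025),(.5,.25)):
    m=np.zeros((13,13))
    for i in range(13):
        for j in range(13):
            a=cx+(6-i)*.02;b=cy+(6-j)*.02
            s=(abs(W[...,0]-a)<.01)&(abs(W[...,1]-b)<.01)
            m[i,j]=np.nanmax(W[...,2][s])*1000 if s.any() else -9
    print(m.round().astype(int))
plan([.597,-.27,.2],66)
E
```

```text
[[47 49 48 47 48  4  5  4  5  4  6  5  5]
 [48 48 47 47 41  6  7  5  5  6  5  5  5]
 [49 47 47 47  5  5  5  5  6  6  6  4 78]
 [ 6 47 47 41  4  3  5  6  4  6  7  6 79]
 [ 6  6  4  5  3  5  5  4  5  6  6  5 79]
 [ 4  4  5  4  4 34 33 34  7  4  5  6 -9]
 [32 32  4  3 32 35  4 33  5  5  7  5  5]
 [36 36 33  6  5 35 34 36  4  6  5  4  4]
 [36 33 34  5  4  4  4  5  4  5  4  5  4]
 [33 34  5  6  5  3  5  4  4  5  5  7  4]
 [ 4  5  5  6  5  4  5  5  5  6  6  5  5]
 [ 4  5  6  3  4  6  7  7  6  6  5  4 -9]
 [26 24  4  5  5  3  5  4  7  6  5  5 -9]]
[[ 4  4  3  3  4  4  3  4  6  5  4  3 47]
 [ 4  5  4  4  4  7  4  6  8  4  4 42 48]
 [ 4  5  5  5  4  4  3  6  4  5  3  4 49]
 [ 4  5  5 13 21 16 15 18 20 16  6  4  6]
 [ 5  4  5 15 20 15 19 16 18 15  5  5  3]
 [ 4  5  6 15 15 35 85 82 16 15  3  3  5]
 [ 4  7  6 13 18 83 88 86 15 15  6 30 36]
 [ 3  4  5 11 -9 15 37 38 15 16  5 33 34]
 [ 5  4  4 13 21 16 15 18 20 16  5 34 36]
 [ 4  5  5  6 18 17 15 17 15 13  5  4 32]
 [ 6  4  4  5  4  4  5  4  6  5  4  5  4]
 [ 5  5  6  4  4  6  5  4  6  4  4  6  4]
 [ 4  4  9  3  5  5  6  4  5  7  5  5 27]]
[[ 4  3  5  4 14 48 58 59 20  4  4  6  4]
 [ 5  7  4  4 15 59 63 64 17 16  5  6  7]
 [ 6  4  6  5 -9 59 67 62 17 10  4  5  5]
 [ 5  6  4  4 -9 64 67 67 16 12  6  4  3]
 [ 3  4  4  1 -9 66 52 67 16 17  4  5  6]
 [ 3  5  5 10 62 66 18 67 65  4  4  4  5]
 [ 4  4  4 13 64 68 19 67 60  6  3  5  5]
 [ 4  5  7 12 65 68 55 66 68  5  7  3  4]
 [ 6  5  4 50 64 52 54 66 67  5  5  3  4]
 [ 5  5  3  3  4  3  2 14 17  4  4  5  6]
 [ 6  5  4  4  4  5  4  7  4  7  3  3  5]
 [ 6  6  4  7  5  4  4  3  5  5  5  6  5]
 [ 5  5  7  5  3  5  4 27 26 15  5  4  5]]
t 1.55 pos [ 0.2203 -0.6115  0.2313] rv-shift mm [ 470.1 -193.6   31.3] turn deg [-0.000e+00 -1.000e-02 -4.619e+01] F [-0.8  1.3  0.2] gap 0.0854 q [ 1.2   0.61 -0.01  1.42  0.01  1.1  -0.04]
```

Emit:
send_rows --motion '[[[470,-194,0],[0,0,-46.2],-1],[[470,-194,0],[0,0,-46.2],-1],[[470,-194,0],[0,0,-46.2],-1],[[470,-194,0],[0,0,-46.2],-1],[[470,-194,0],[0,0,-46.2],-1],[[470,-194,0],[0,0,-46.2],-1],[[470,-194,0],[0,0,-46.2],-1],[[470,-194,0],[0,0,-46.2],-1],[[470,-194,31],[0,0,-46.2],-1],[[470,-194,31],[0,0,-46.2],-1]]'

```text
clock: 2.8
eef_pos: [0.5956, -0.2679, 0.1976]
tcp_rot: [0.838, 0.546, -0.002, -0.003]
wrist_force: [-0.2, -0.5, 0.4]
finger_gap: 0.0853
```

```bash
python3 - <<'E'
from h import *
c=cam("wrist","w1")
for l in ["roller_center","roller"]:
    print(l,[(np.round(d["at"],4),round(d["confidence"],2)) for d in r.pinpoint(l,"wrist")][:3])
plan([.597,-.27,.2],66)
W=cloud(c)
s=(W[...,2]>.022)&(W[...,2]<.045)&(np.hypot(W[...,0]-.597,W[...,1]+.27)<.06)
P=W[s];print(len(P),np.nanmedian(P[:,2]),P.min(0),P.max(0))
(x,y),rad=cv2.minEnclosingCircle(P[:,:2].astype(np.float32));print(x,y,rad)
E
```

```text
roller_center [(array([ 0.5959, -0.2687,  0.0118]), 0.96), (array([ 0.5628, -0.1573,  0.0149]), 0.75), (array([ 0.3492, -0.184 ,  0.0164]), 0.69)]
roller [(array([ 0.5939, -0.2688, -0.0019]), 0.97), (array([ 0.5694, -0.1523,  0.0009]), 0.82), (array([ 0.3585, -0.1779,  0.0022]), 0.82)]
t 2.95 pos [ 0.5962 -0.2718  0.2014] rv-shift mm [ 2.  -0.   1.4] turn deg [ 0.08  0.08 -0.15] F [0.3 0.1 0.1] gap 0.0853 q [ 0.53  0.66 -0.24  1.44  0.17  1.06 -0.17]
1543 0.02944079964546087 [ 0.56445836 -0.29807316  0.02205965] [ 0.62392323 -0.23899634  0.03164953]
0.5942524671554565 -0.2688235640525818 0.029965370893478394
```

View pics/w1.png

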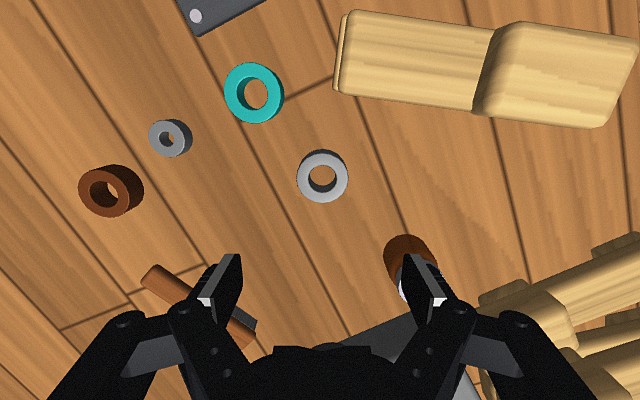

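```bash
python3 - <<'E'
from h import *
plan([.5943,-.2688,.001],66)
E
```

```text
t 2.95 pos [ 0.5962 -0.2718  0.2014] rv-shift mm [  2.3  -3.3 200.3] turn deg [ 0.08  0.08 -0.15] F [0.3 0.1 0.1] gap 0.0853 q [ 0.53  0.66 -0.24  1.44  0.17  1.06 -0.17]
```

Emit:
send_rows --motion '[[[2,-3,60],[0,0,0],-1],[[2,-3,120],[0,0,0],-1],[[2,-3,150],[0,0,0],-1],[[2,-3,150],[0,0,0],-1],[[2,-3,150],[0,0,0],-1]]'

```text
clock: 3.58
eef_pos: [0.5962, -0.2682, 0.0528]
tcp_rot: [0.839, 0.544, 0.001, 0.002]
wrist_force: [0.5, 0.2, 0.4]
finger_gap: 0.0853
```

```bash
python3 - <<'E'
from h import *
for i in range(4):
    plan([.5943,-.2688,.001],66); c=cam("wrist","w2")
W=cloud(c)
s=(W[...,2]>.022)&(W[...,2]<.036)&(np.hypot(W[...,0]-.597,W[...,1]+.27)<.045)
P=W[s];print(len(P),np.nanmedian(P[:,2]),P.min(0),P.max(0))
(x,y),rad=cv2.minEnclosingCircle(P[:,:2].astype(np.float32));print(x,y,rad)
E
```

```text
t 3.58 pos [ 0.5962 -0.2682  0.0528] rv-shift mm [-1.3 -1.8 51.8] turn deg [ 0.27  0.   -0.08] F [0.5 0.2 0.4] gap 0.0853 q [ 0.5   0.82 -0.2   1.58  0.22  0.76 -0.21]
t 3.62 pos [ 0.5965 -0.268   0.0532] rv-shift mm [-1.6 -2.  52.2] turn deg [ 0.31 -0.01 -0.05] F [ 0.1 -0.3 -0.2] gap 0.0857 q [ 0.5   0.82 -0.2   1.58  0.22  0.76 -0.21]
t 3.68 pos [ 0.5965 -0.2677  0.0531] rv-shift mm [-1.9 -1.8 52.1] turn deg [ 0.3  -0.01 -0.04] F [1.  0.2 0.8] gap 0.085 q [ 0.5   0.82 -0.2   1.58  0.22  0.76 -0.21]
t 3.72 pos [ 0.5962 -0.2675  0.0528] rv-shift mm [-2.  -1.5 51.8] turn deg [ 0.26 -0.01 -0.02] F [ 0.2 -0.3 -0.3] gap 0.0855 q [ 0.5   0.82 -0.2   1.58  0.22  0.76 -0.21]
4580 0.029395040536790817 [ 0.56487791 -0.29808877  0.02202283] [ 0.62390884 -0.23868645  0.03161235]
0.5938913822174072 -0.2685598134994507 0.03025449439883232
```

View pics/w2.png

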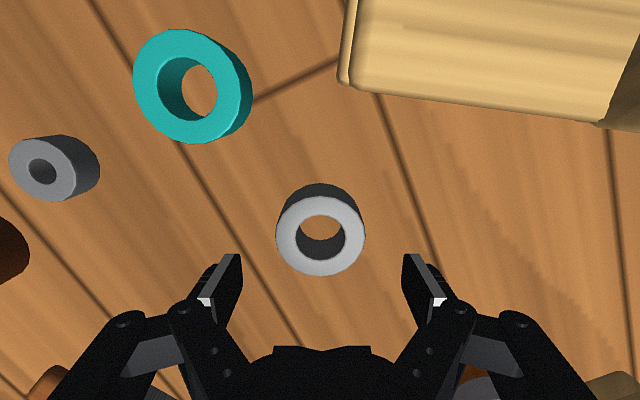

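Emit:
send_rows --motion '[[[-2,-2,30],[0,0,0],-1],[[-2,-2,51],[0,0,0],-1],[[-2,-2,52],[0,0,0],-1],[[-2,-2,52],[0,0,0],1],[[-2,-2,52],[0,0,0],1],[[-2,-2,52],[0,0,0],1],[[-2,-2,52],[0,0,0],1],[[-2,-2,52],[0,0,0],1]]' --squeeze 50

```text
clock: 4.78
eef_pos: [0.5936, -0.268, -0.0]
tcp_rot: [0.839, 0.545, 0.001, 0.001]
wrist_force: [0.7, 0.2, 6.4]
finger_gap: 0.0592
```

```bash
python3 - <<'E'
from h import *
plan([.5943,-.2688,.001],66); c=cam("wrist","w3")
E
```

```text
t 4.78 pos [ 0.5936 -0.268  -0.    ] rv-shift mm [-0.5  1.  -1. ] turn deg [ 0.2  -0.02  0.02] F [0.7 0.2 6.4] gap 0.0592 q [ 0.5   0.89 -0.19  1.61  0.24  0.66 -0.23]
```

View pics/w3.png

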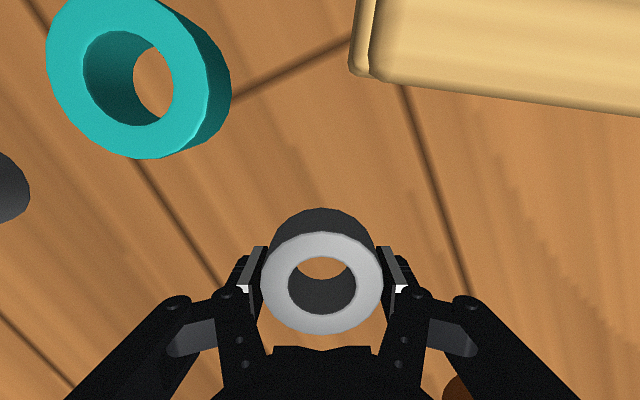

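```bash
python3 - <<'E'
from h import *
plan([.57,-.13,.14],72)
E
```

```text
t 4.82 pos [ 0.5936 -0.2679 -0.    ] rv-shift mm [ 116.5  -77.2 -140.2] turn deg [ 0.2  -0.01 -5.98] F [-1.3  0.2  6.4] gap 0.0595 q [ 0.5   0.89 -0.19  1.61  0.24  0.66 -0.23]
```

Emit:
send_rows --motion '[[[0,0,-30],[0,0,0],1],[[0,0,-70],[0,0,0],1],[[0,0,-110],[0,0,-3],1],[[30,-20,-140],[0,0,-6],1],[[75,-50,-140],[0,0,-6],1],[[110,-73,-140],[0,0,-6],1],[[117,-77,-140],[0,0,-6],1],[[117,-77,-140],[0,0,-6],1],[[117,-77,-140],[0,0,-6],1]]'

```text
clock: 5.95
eef_pos: [0.5692, -0.1318, 0.138]
tcp_rot: [0.81, 0.587, -0.001, 0.0]
wrist_force: [-0.3, -0.8, -1.5]
finger_gap: 0.0597
```

```bash
python3 - <<'E'
from h import *
plan([.57,-.13,.14],72); c=cam("wrist","w4");W=cloud(c)
for l in ["axle_shoulder","groove","axle","roller_center","roller"]:
    print(l,[(np.round(d["at"],4),round(d["confidence"],2)) for d in r.pinpoint(l,"wrist")][:2])
for lo,hi in((.079,.09),(.030,.037),(.064,.071)):
    s=(W[...,2]>lo)&(W[...,2]<hi)&(np.hypot(W[...,0]-.59,W[...,1]+.025)<.04)
    P=W[s];print(len(P))
    if len(P)>5:
        print(np.nanmedian(P[:,2]),cv2.minEnclosingCircle(P[:,:2].astype(np.float32)))
plan([.57,-.13,.14],72)
E
```

```text
t 5.95 pos [ 0.5692 -0.1318  0.138 ] rv-shift mm [ 2.   0.2 -2. ] turn deg [-0.    0.09 -0.16] F [-0.3 -0.8 -1.5] gap 0.0597 q [ 0.35  0.63 -0.25  1.72  0.21  0.81 -0.32]
axle_shoulder [(array([ 0.5961, -0.0273,  0.032 ]), 0.76)]
groove [(array([ 0.5899, -0.0256,  0.0695]), 0.88)]
axle [(array([ 0.59  , -0.0256, -0.0022]), 0.63)]
roller_center [(array([ 0.3495, -0.1888,  0.0162]), 0.84), (array([ 0.5631, -0.1559,  0.0134]), 0.74)]
roller [(array([ 0.3558, -0.1802, -0.0005]), 0.92), (array([ 5.692e-01, -1.537e-01, -4.000e-04]), 0.67)]
1564
0.08323670693370112 ((0.5917313694953918, -0.025480441749095917), 0.013891282491385937)
1084
0.033656885735829076 ((0.591909646987915, -0.02538287825882435), 0.023028774186968803)
36
0.06569376741085077 ((0.591722309589386, -0.03138688951730728), 0.012608599849045277)
t 6.25 pos [ 0.5694 -0.1302  0.1382] rv-shift mm [ 0.4  0.6 -1.8] turn deg [-0.    0.01 -0.05] F [ 0.  -0.6 -1.9] gap 0.0594 q [ 0.35  0.63 -0.25  1.72  0.2   0.81 -0.32]
```

View pics/w4.png

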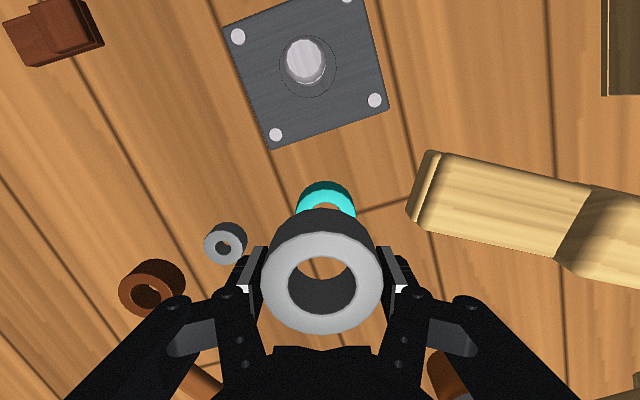

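```bash
python3 - <<'E'
from h import *
for k in range(2):
    p,q,o=pose();c=cam("wrist");W=cloud(c);print(p)
    for lo,hi in((.079,.09),(.030,.037)):
        s=(W[...,2]>lo)&(W[...,2]<hi)&(np.hypot(W[...,0]-.59,W[...,1]+.025)<.04)
        P=W[s];print(np.nanmedian(P[:,2]),cv2.minEnclosingCircle(P[:,:2].astype(np.float32)))
T=(W-p)@q.as_matrix()  # tool coords
g=c["pixels"].astype(int)
# roller top: bright gray
m=(abs(T[...,0])<.05)&(abs(T[...,1])<.031)&(T[...,2]<-.02)&(T[...,2]>-.036)&(g.min(-1)>110)
ys,xs=np.nonzero(m);print(len(xs),xs.min(),xs.max(),ys.min(),ys.max())
P=T[m];print(np.percentile(P[:,2],[5,50,95]));print(cv2.minEnclosingCircle(P[:,:2].astype(np.float32)))
# tilt
A=np.c_[P[:,:2],np.ones(len(P))];print(np.linalg.lstsq(A,P[:,2],rcond=None)[0])
# low
plan([.5918,-.0254,.1],72)
E
```

```text
[ 0.56935362 -0.130165    0.13819383]
0.08322376492577649 ((0.5918412804603577, -0.025310831144452095), 0.01393110677599907)
0.033604107024792496 ((0.5917837023735046, -0.025401055812835693), 0.02299150638282299)
[ 0.56936961 -0.12988642  0.13824472]
0.08325444978660121 ((0.591864287853241, -0.025375109165906906), 0.013947167433798313)
0.03354904366352782 ((0.5917477607727051, -0.02541995421051979), 0.02292644791305065)
6807 260 383 231 334
[-0.03043254 -0.02954564 -0.02866651]
((-0.0006657940684817731, -0.000491047918330878), 0.02978786826133728)
[-0.00067942  0.00260269 -0.0295413 ]
t 6.35 pos [ 0.5694 -0.1297  0.1383] rv-shift mm [106.1 -10.9  38.3] turn deg [-0.   -0.   -0.01] F [ 0.1 -0.5 -0.7] gap 0.0592 q [ 0.35  0.63 -0.25  1.73  0.2   0.81 -0.32]
```

Emit:
send_rows --motion '[[[50,-5,0],[0,0,0],1],[[90,-9,10],[0,0,0],1],[[107,-10,25],[0,0,0],1],[[107,-10,36],[0,0,0],1],[[107,-10,36],[0,0,0],1],[[107,-10,36],[0,0,0],1],[[107,-10,36],[0,0,0],1]]'

```text
clock: 7.22
eef_pos: [0.5932, -0.026, 0.1029]
tcp_rot: [0.81, 0.587, 0.0, 0.001]
wrist_force: [-0.3, -0.2, -1.6]
finger_gap: 0.0591
```

```bash
python3 - <<'E'
from h import *
p,q,o=pose();c=cam("wrist","w5");W=cloud(c);print(p)
T=(W-p)@q.as_matrix();g=c["pixels"].astype(int)
m=(abs(T[...,0])<.05)&(abs(T[...,1])<.031)&(T[...,2]<-.02)&(T[...,2]>-.036)&(g.min(-1)>110)
P=W[m];print(len(P));cc=cv2.minEnclosingCircle(P[:,:2].astype(np.float32));print(cc)
d=np.array([.5918-cc[0][0],-.0254-cc[0][1],0]);print("need tool mm",q.inv().apply(d)*1000)
plan([.5918,-.0254,.1],72)
plan([.5918,-.0254,.1],72)
E
```

```text
[ 0.59318285 -0.02596793  0.10286361]
6818
((0.5926292538642883, -0.026177193969488144), 0.029894663020968437)
need tool mm [ 0.48107952 -1.029686   -0.00129377]
t 7.28 pos [ 0.5932 -0.0256  0.1029] rv-shift mm [-0.3 -1.4  2.9] turn deg [ 0.06 -0.   -0.07] F [ 0.5  0.6 -1.1] gap 0.0597 q [ 0.15  0.69 -0.23  1.73  0.22  0.75 -0.51]
t 7.28 pos [ 0.5932 -0.0256  0.1029] rv-shift mm [-0.3 -1.4  2.9] turn deg [ 0.06 -0.   -0.07] F [ 0.5  0.6 -1.1] gap 0.0597 q [ 0.15  0.69 -0.23  1.73  0.22  0.75 -0.51]
```

View pics/w5.png

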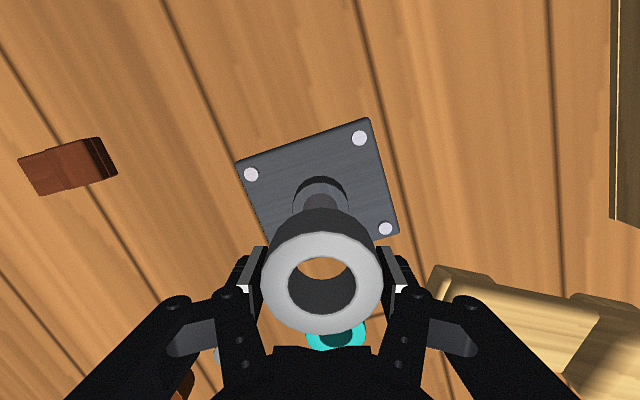

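Emit:
send_rows --motion '[[[0.5,-1,5],[0,0,0],1],[[0.5,-1,15],[0,0,0],1],[[0.5,-1,25],[0,0,0],1],[[0.5,-1,35],[0,0,0],1],[[0.5,-1,40],[0,0,0],1],[[0.5,-1,40],[0,0,0],1]]'

```text
clock: 8.02
eef_pos: [0.5918, -0.0237, 0.0618]
tcp_rot: [0.809, 0.588, -0.0, -0.0]
wrist_force: [0.3, -0.3, -1.3]
finger_gap: 0.0593
```

```bash
python3 - <<'E'
from h import *
p,q,o=pose();c=cam("wrist","w6")
plan([.5921,-.026,.0345],72)
W=cloud(c);T=(W-p)@q.as_matrix();g=c["pixels"].astype(int)
m=(abs(T[...,0])<.05)&(abs(T[...,1])<.031)&(T[...,2]<-.02)&(T[...,2]>-.036)&(g.min(-1)>110)
P=W[m];print(len(P));cc=cv2.minEnclosingCircle(P[:,:2].astype(np.float32));print(cc)
E
```

```text
t 8.07 pos [ 0.5922 -0.0237  0.0622] rv-shift mm [-2.2  0.6 27.7] turn deg [-0.01 -0.    0.02] F [-0.4  0.4 -0.9] gap 0.0592 q [ 0.14  0.74 -0.21  1.76  0.23  0.67 -0.52]
8134
((0.5914069414138794, -0.024510540068149567), 0.029907101765275)
```

View pics/w6.png

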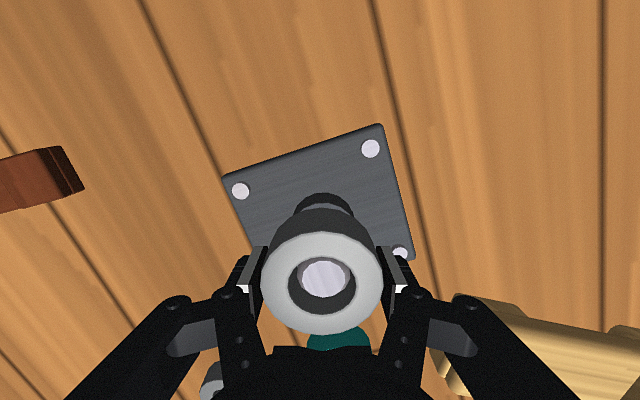

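Emit:
send_rows --motion '[[[-0.5,0,9],[0,0,0],1],[[-1,0,17],[0,0,0],1],[[-1,0,23],[0,0,0],1],[[-1,0,27],[0,0,0],1],[[-1,0,27.5],[0,0,0],1],[[-1,0,27.5],[0,0,0],1]]'

```text
clock: 8.82
eef_pos: [0.5919, -0.0247, 0.0349]
tcp_rot: [0.809, 0.588, 0.0, 0.0]
wrist_force: [-0.8, 1.0, -1.5]
finger_gap: 0.0595
```

```bash
python3 - <<'E'
from h import *
plan([.5921,-.026,.0345],72)
p,q,o=pose();c=cam("wrist","w7")
W=cloud(c);T=(W-p)@q.as_matrix();g=c["pixels"].astype(int)
m=(abs(T[...,0])<.05)&(abs(T[...,1])<.031)&(T[...,2]<-.02)&(T[...,2]>-.036)&(g.min(-1)>110)
P=W[m];print(len(P),np.median(P[:,2]));cc=cv2.minEnclosingCircle(P[:,:2].astype(np.float32));print(cc)
E
```

```text
t 8.82 pos [ 0.5919 -0.0247  0.0349] rv-shift mm [-1.2  0.6  0.4] turn deg [ 0.01 -0.01  0.01] F [-0.8  1.  -1.5] gap 0.0595 q [ 0.13  0.78 -0.2   1.77  0.25  0.61 -0.53]
5919 0.06449422027996184
((0.5908464193344116, -0.025233972817659378), 0.030004795640707016)
```

Emit:
send_rows --motion '[[[0,0,0.6],[0,0,0],1],[[0,0,0.6],[0,0,0],1],[[0,0,0.6],[0,0,0],-1],[[0,0,0.6],[0,0,0],-1],[[0,0,0.6],[0,0,0],-1],[[0,0,0.6],[0,0,0],-1],[[0,0,-30],[0,0,0],-1],[[0,0,-80],[0,0,0],-1],[[0,0,-120],[0,0,0],-1],[[0,0,-120],[0,0,0],-1]]'

```text
clock: 10.12
eef_pos: [0.5943, -0.0245, 0.1586]
tcp_rot: [0.809, 0.588, 0.003, 0.002]
wrist_force: [1.0, 0.1, 0.2]
finger_gap: 0.0851
```

```bash
python3 - <<'E'
from h import *
plan([.51,.15,.22],0)
p,q,o=pose();c=cam("wrist","w8")
W=cloud(c);g=c["pixels"].astype(int)
m=(np.hypot(W[...,0]-.5918,W[...,1]+.0254)<.04)
for lo,hi in((.058,.07),(.078,.09)):
    P=W[m&(W[...,2]>lo)&(W[...,2]<hi)];print(len(P),np.median(P[:,2]),cv2.minEnclosingCircle(P[:,:2].astype(np.float32)))
E
```

```text
t 10.12 pos [ 0.5943 -0.0245  0.1586] rv-shift mm [ 140.1 -133.6  -62.1] turn deg [ 0.29 -0.41 72.01] F [1.  0.1 0.2] gap 0.0851 q [ 0.16  0.61 -0.25  1.68  0.19  0.86 -0.49]
2337 0.06347140219313344 ((0.5911258459091187, -0.024968687444925308), 0.02992149628698826)
799 0.08318671514883907 ((0.5917148590087891, -0.025225136429071426), 0.014142266474664211)
```

View pics/w8.png

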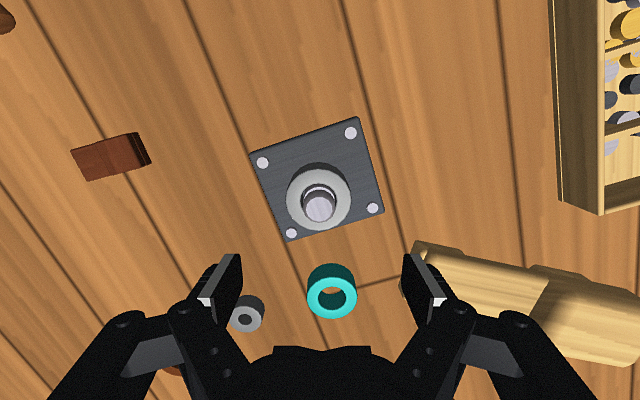

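```bash
python3 - <<'E'
from h import *
plan([.5,.25,.22],0)
E
```

```text
t 10.18 pos [ 0.5926 -0.0247  0.1563] rv-shift mm [ 232.7 -172.7  -64. ] turn deg [ 0.12 -0.16 72.01] F [-0.9 -0.2 -0.3] gap 0.0859 q [ 0.16  0.62 -0.25  1.68  0.19  0.86 -0.49]
```

Emit:
send_rows --motion '[[[20,-15,-64],[0,0,10],-1],[[70,-50,-64],[0,0,20],-1],[[120,-88,-64],[0,0,30],-1],[[170,-125,-64],[0,0,40],-1],[[210,-155,-64],[0,0,50],-1],[[233,-173,-64],[0,0,60],-1],[[233,-173,-64],[0,0,70],-1],[[233,-173,-64],[0,0,72],-1],[[233,-173,-64],[0,0,72],-1],[[233,-173,-64],[0,0,72],-1]]'

```text
clock: 11.42
eef_pos: [0.4993, 0.2495, 0.2185]
tcp_rot: [1.0, 0.0, -0.0, 0.0]
wrist_force: [0.0, -0.7, -0.6]
finger_gap: 0.0855
```

```bash
python3 - <<'E'
from h import *
r.camera("scene")
plan([.5,.25,.22],0)
c=cam("wrist","w9")
for l in ["pliers_grip","ring_center","pliers"]:
    print(l,[(np.round(d["at"],4),round(d["confidence"],2)) for d in r.pinpoint(l,"wrist")][:2])
np.savez("w9.npz",W=cloud(c),px=c["pixels"],Wm=c["W"],K=c["K"])
plan([.5,.25,.22],0)
E
```

```text
t 11.48 pos [0.4994 0.2496 0.2187] rv-shift mm [ 0.6 -0.4 -1.3] turn deg [0.01 0.02 0.  ] F [-0.8  0.3 -0.1] gap 0.0852 q [-0.54  0.48  0.05  1.71 -0.03  0.95 -2.05]
pliers_grip []
ring_center [(array([0.6401, 0.2525, 0.0513]), 0.76)]
pliers [(array([0.5712, 0.2489, 0.0506]), 0.93), (array([0.396 , 0.0715, 0.0012]), 0.56)]
t 11.68 pos [0.4993 0.2501 0.2189] rv-shift mm [ 0.7  0.1 -1.1] turn deg [-0.01 -0.01  0.01] F [0.2 0.6 0. ] gap 0.0854 q [-0.54  0.48  0.05  1.71 -0.03  0.95 -2.05]
```

View pics/w9.png

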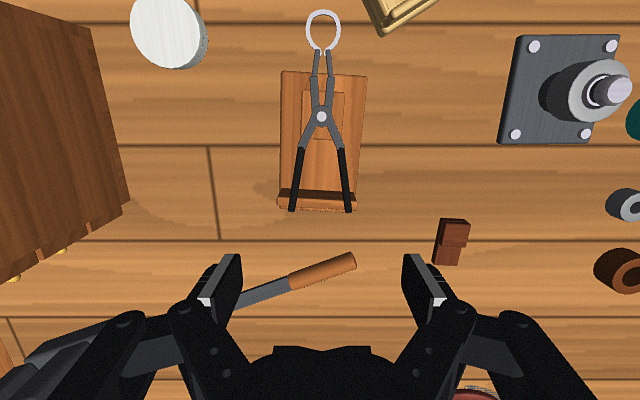

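```bash
python3 - <<'E'
import numpy as np,cv2
d=np.load("w9.npz");W=d["W"];px=d["px"].astype(int)
z=W[...,2]
m=(z>.04)&(z<.075);m[:, :285]=0;m[:,360:]=0;m[215:]=0
# ring region rows<52
def st(name,mm):
    P=W[mm];print(name,len(P),np.round(np.median(P,0),4),np.round(P.min(0),4),np.round(P.max(0),4),np.percentile(P[:,2],[10,50,90]).round(4))
rr=m.copy();rr[52:]=0;st("ring",rr)
P=W[rr];Q=P[P[:,0]>.618]
A=np.c_[2*Q[:,:2],np.ones(len(Q))];s=np.linalg.lstsq(A,(Q[:,:2]**2).sum(1),rcond=None)[0];print("ring fit",s[:2],np.sqrt(s[2]+s[0]**2+s[1]**2),cv2.minEnclosingCircle(Q[:,:2].astype(np.float32)))
blk=m&(px.max(-1)<60)
b=blk.copy();b[:145]=0
L=b.copy();L[:,321:]=0;Rr=b.copy();Rr[:,:321]=0
st("L",L);st("R",Rr)
for mm in(L,Rr):
    P=W[mm];k=np.polyfit(P[:,0],P[:,1],1);print(np.degrees(np.arctan(k[0])),[np.polyval(k,x) for x in(.46,.5,.53)])
pv=m.copy();pv[:110]=0;pv[124:]=0;pv[:,:314]=0;pv[:,329:]=0
st("pivot",pv&(px.min(-1)>120))
st("pivotall",pv)
E
```

```text
ring 501 [0.6494 0.2474 0.0496] [0.6277 0.2308 0.0455] [0.6649 0.2641 0.058 ] [0.0485 0.0496 0.051 ]
ring fit [0.64653927 0.247727  ] 0.015960897684247348 ((0.6459029912948608, 0.24826876819133759), 0.01953132450580597)
L 507 [0.5    0.2765 0.0633] [0.4634 0.2507 0.0408] [0.5366 0.292  0.0656] [0.0617 0.0633 0.0643]
R 493 [0.4989 0.2246 0.0633] [0.4622 0.2087 0.0404] [0.5366 0.2495 0.0658] [0.0619 0.0633 0.0641]
-8.081398646391415 [np.float64(0.2820357821358789), np.float64(0.27635618772982284), np.float64(0.27209649192528085)]
5.8267159957178425 [np.float64(0.2208040977043726), np.float64(0.22488599415366828), np.float64(0.22794741649064004)]
pivot 87 [0.5678 0.2494 0.0656] [0.5628 0.2443 0.0635] [0.5727 0.2535 0.0688] [0.0644 0.0656 0.0665]
pivotall 209 [0.5677 0.2494 0.0643] [0.5608 0.2422 0.0622] [0.5736 0.2566 0.0688] [0.063  0.0643 0.066 ]
```

```bash
python3 - <<'E'
from h import *
plan([.5027,.2505,.037],-1)
E
```

```text
t 11.68 pos [0.4993 0.2501 0.2189] rv-shift mm [  3.3  -0.4 181.9] turn deg [-0.01 -0.01  1.01] F [0.2 0.6 0. ] gap 0.0854 q [-0.54  0.48  0.05  1.71 -0.03  0.95 -2.05]
```

Emit:
send_rows --motion '[[[3,0,50],[0,0,1],-1],[[3,0,100],[0,0,1],-1],[[3,0,130],[0,0,1],-1],[[3,0,130],[0,0,1],-1],[[3,0,130],[0,0,1],-1],[[3,0,130],[0,0,1],-1]]'

```text
clock: 12.42
eef_pos: [0.5034, 0.2509, 0.0907]
tcp_rot: [1.0, -0.009, 0.002, -0.001]
wrist_force: [-0.5, -0.7, 1.3]
finger_gap: 0.0851
```

```bash
python3 - <<'E'
from h import *
r.camera("side")
c=cam("wrist","w10");plan([.5027,.2505,.037],-1)
W=cloud(c);z=W[...,2];px=c["pixels"].astype(int)
b=(z>.058)&(z<.067)&(px.max(-1)<70)&(W[...,0]>.47)&(W[...,0]<.54)
for s in(1,-1):
    P=W[b&((W[...,1]-.25)*s>0)&(abs(W[...,1]-.25)<.045)];k=np.polyfit(P[:,0],P[:,1],1);print(len(P),np.degrees(np.arctan(k[0])),np.polyval(k,[.48,.5,.52]),np.median(P[:,2]))
E
```

```text
t 12.52 pos [0.503  0.2507 0.0903] rv-shift mm [-0.4  0.3 53.3] turn deg [-0.08 -0.14  0.01] F [ 0.7 -0.5 -0.4] gap 0.0853 q [-0.53  0.65  0.04  1.84 -0.04  0.65 -2.05]
1110 -10.538408787996705 [0.28081557 0.27709492 0.27337427] 0.06331188310642677
1084 8.479295994081731 [0.22116164 0.22414327 0.22712491] 0.06339703318380979
```

View pics/w10.png

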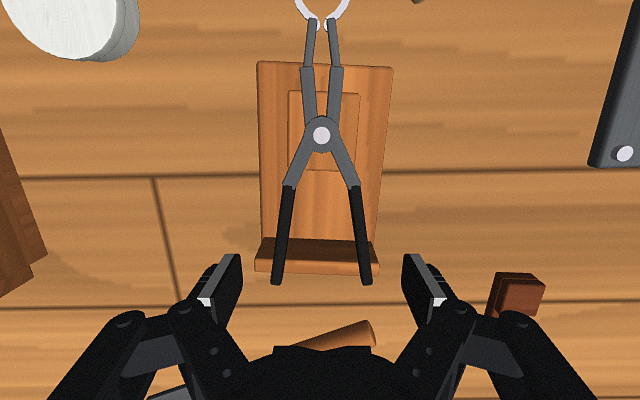

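Emit:
send_rows --motion '[[[0,0,20],[0,0,0],-1],[[0,0,40],[0,0,0],-1],[[0,0,53],[0,0,0],-1],[[0,0,53],[0,0,0],-1],[[0,0,53],[0,0,0],-1]]'

```text
clock: 13.15
eef_pos: [0.5028, 0.2506, 0.0366]
tcp_rot: [1.0, -0.009, 0.001, -0.0]
wrist_force: [-0.2, -0.1, 0.3]
finger_gap: 0.0854
```

```bash
python3 - <<'E'
from h import *
plan([.5027,.2505,.037],-1)
c=cam("wrist","w11")
E
```

```text
t 13.15 pos [0.5028 0.2506 0.0366] rv-shift mm [-0.1  0.1 -0.4] turn deg [-0.04 -0.08  0.02] F [-0.2 -0.1  0.3] gap 0.0854 q [-0.52  0.74  0.03  1.87 -0.05  0.53 -2.05]
```

View pics/w11.png

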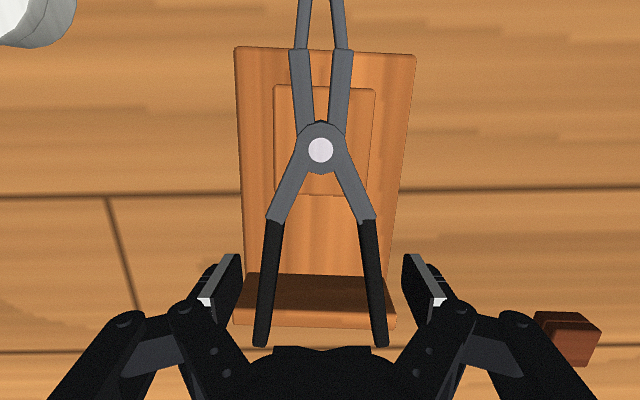

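Fingers straddle the handles (265 and 375 px columns), centred. Close firmly.

Emit:
send_rows --motion '[[[0,0,0],[0,0,0],1],[[0,0,0],[0,0,0],1],[[0,0,0],[0,0,0],1],[[0,0,0],[0,0,0],1],[[0,0,0],[0,0,0],1],[[0,0,0],[0,0,0],1],[[0,0,0],[0,0,0],1]]' --squeeze 90

```text
clock: 14.08
eef_pos: [0.5027, 0.2514, 0.0389]
tcp_rot: [1.0, -0.009, 0.001, -0.001]
wrist_force: [-3.8, -0.3, 16.0]
finger_gap: 0.0326
```

```bash
python3 - <<'E'
from h import *
plan([.5027,.2505,.037],-1)
c=cam("wrist","w12")
E
```

```text
t 14.08 pos [0.5027 0.2514 0.0389] rv-shift mm [-0.   0.9  1.8] turn deg [-0.14 -0.12  0.01] F [-3.8 -0.3 16. ] gap 0.0326 q [-0.52  0.74  0.03  1.87 -0.05  0.54 -2.05]
```

View pics/w12.png

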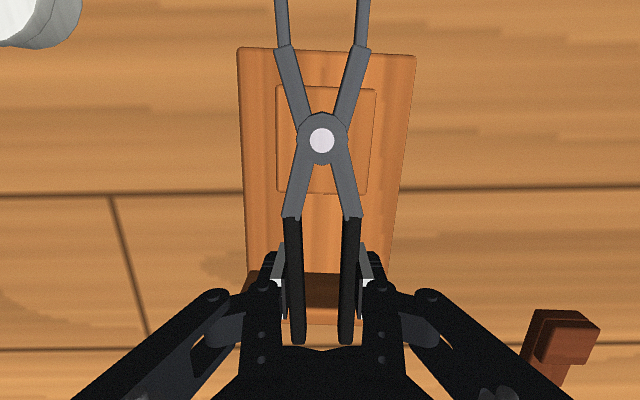

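```bash
python3 - <<'E'
from h import *
c=cam("wrist");p,q,o=pose();plan([.5027,.2505,.037],-1)
T=(cloud(c)-p)@q.as_matrix();px=c["pixels"].astype(int)
for x in (-.03,-.02,-.01,0,.01,.02,.03,.04,.05,.065,.08,.09,.1):
    s=(abs(T[...,0]-x)<.0025)&(T[...,2]<-.018)&(T[...,2]>-.04)&(abs(T[...,1])<.05)
    P=T[s]; 
    if len(P): 
        y=np.sort(P[:,1]); g=np.diff(y);i=np.nonzero(g>.004)[0]; seg=np.split(y,i+1); print(x,np.median(P[:,2]).round(4),[(round(a[0]*1000,1),round(a[-1]*1000,1)) for a in seg])
E
```

```text
t 14.18 pos [0.5027 0.2513 0.0388] rv-shift mm [-0.   0.8  1.8] turn deg [-0.13 -0.12  0.01] F [-2.6 -1.3 15.7] gap 0.0326 q [-0.52  0.74  0.03  1.87 -0.05  0.54 -2.05]
-0.03 -0.0244 [(np.float64(-16.3), np.float64(-8.2)), (np.float64(9.6), np.float64(17.6))]
-0.02 -0.0243 [(np.float64(-16.4), np.float64(-8.5)), (np.float64(9.9), np.float64(17.6))]
-0.01 -0.0248 [(np.float64(-17.9), np.float64(-8.7)), (np.float64(10.1), np.float64(19.5))]
0 -0.025 [(np.float64(-17.3), np.float64(-8.8)), (np.float64(10.4), np.float64(18.7))]
0.01 -0.0277 [(np.float64(-26.9), np.float64(-9.0)), (np.float64(10.5), np.float64(27.8))]
0.02 -0.0243 [(np.float64(-17.2), np.float64(-9.2)), (np.float64(10.7), np.float64(18.6))]
0.03 -0.0243 [(np.float64(-17.2), np.float64(-9.4)), (np.float64(10.9), np.float64(19.1))]
0.04 -0.0246 [(np.float64(-17.2), np.float64(-7.1)), (np.float64(8.5), np.float64(18.5))]
0.05 -0.0246 [(np.float64(-14.5), np.float64(-4.3)), (np.float64(6.1), np.float64(15.8))]
0.065 -0.0249 [(np.float64(-10.5), np.float64(12.4))]
0.08 -0.0207 [(np.float64(-13.2), np.float64(14.7))]
0.09 -0.0205 [(np.float64(-15.6), np.float64(-6.4)), (np.float64(8.2), np.float64(17.5))]
0.1 -0.0206 [(np.float64(-18.2), np.float64(-9.3)), (np.float64(10.8), np.float64(19.6))]
```

Emit:
send_rows --motion '[[[0,0,-3],[0,0,0],1],[[0,0,-10],[0,0,0],1],[[0,0,-30],[0,0,0],1],[[0,0,-60],[0,0,0],1],[[0,0,-90],[0,0,0],1],[[0,0,-90],[0,0,0],1],[[0,0,-90],[0,0,0],1],[[0,0,-90],[0,0,0],1]]'

```text
clock: 15.18
eef_pos: [0.5012, 0.2498, 0.1243]
tcp_rot: [1.0, -0.009, -0.001, 0.001]
wrist_force: [-0.8, -0.7, -1.6]
finger_gap: 0.0328
```

```bash
cat > m.py <<'E'
from h import *
def prof(name=None):
    c=cam("wrist",name);p,q,o=pose();plan([.5027,.2505,.037],-1)
    W=cloud(c);T=(W-p)@q.as_matrix()
    xs=[];
    for x in np.arange(-.03,.125,.01):
        s=(abs(T[...,0]-x)<.0025)&(T[...,2]<.0)&(T[...,2]>-.04)&(abs(T[...,1])<.03)
        P=T[s]
        if len(P)>3:
            y=np.sort(P[:,1]); i=np.nonzero(np.diff(y)>.004)[0]; seg=np.split(y,i+1); print(round(x,3),"z",(np.median(P[:,2])*1000).round(1),"mid",((y[0]+y[-1])*500).round(2),[(round(float(a[0])*1000,1),round(float(a[-1])*1000,1)) for a in seg])
    return c,p,q,T
E
python3 - <<'E'
from m import *
prof("w13")
c=cam("side","s13");c=cam("scene","sc13")
E
```

```text
t 15.22 pos [0.5013 0.2499 0.1245] rv-shift mm [ 1.6 -0.8 87.5] turn deg [0.08 0.15 0.02] F [ 1.   0.3 -1.1] gap 0.0323 q [-0.53  0.61  0.05  1.81 -0.04  0.73 -2.05]
-0.03 z -24.1 mid 0.72 [(-16.1, -8.1), (9.7, 17.6)]
-0.02 z -24.1 mid 0.81 [(-16.2, -8.3), (9.9, 17.8)]
-0.01 z -24.5 mid 0.85 [(-17.4, -8.4), (10.2, 19.1)]
0.0 z -24.5 mid 0.9 [(-17.1, -8.6), (10.3, 18.9)]
0.01 z -25.1 mid 1.04 [(-26.3, -8.8), (10.5, 28.4)]
0.02 z -23.8 mid 0.84 [(-17.2, -9.0), (10.8, 18.9)]
0.03 z -23.7 mid 0.63 [(-17.5, -9.2), (10.9, 18.8)]
0.04 z -23.9 mid 0.93 [(-17.0, -7.0), (8.6, 18.8)]
0.05 z -23.9 mid 0.8 [(-14.4, -4.2), (5.9, 16.0)]
0.06 z -23.8 mid 0.85 [(-11.9, 13.6)]
0.07 z -24.4 mid 0.66 [(-10.4, 11.7)]
0.08 z -19.9 mid 0.85 [(-13.0, 14.7)]
0.09 z -19.6 mid 0.73 [(-15.8, -6.3), (8.0, 17.3)]
0.1 z -19.6 mid 0.91 [(-18.2, -9.0), (10.8, 20.0)]
0.11 z -15.5 mid 0.83 [(-17.3, -12.1), (13.7, 18.9)]
0.12 z -15.3 mid 0.95 [(-17.5, -12.6), (14.2, 19.4)]
```

View pics/w13.png

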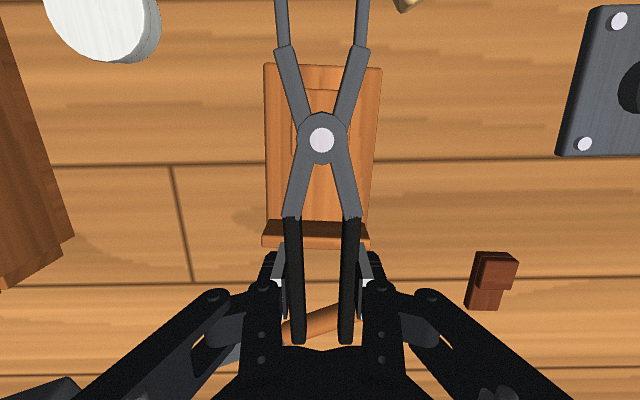

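View pics/s13.png

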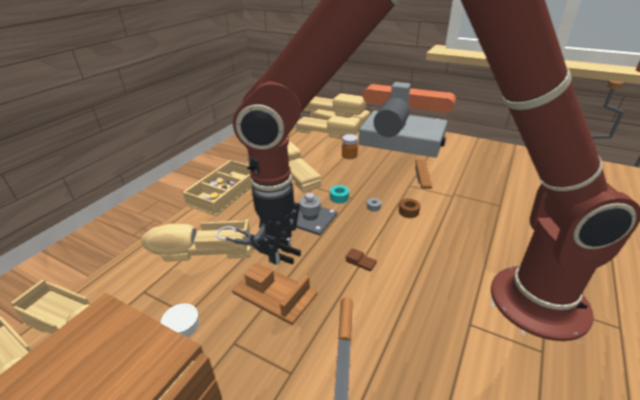

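```bash
python3 - <<'E'
from m import *
c=cam("wrist");p,q,o=pose();W=cloud(c);T=(W-p)@q.as_matrix();px=c["pixels"].astype(int)
s=(px.min(-1)>150)&(abs(T[...,0]-.062)<.02)&(abs(T[...,1])<.015)&(T[...,2]<-.015)
P=T[s];print("pivot tool",len(P),P.min(0),P.max(0),(P.min(0)+P.max(0))/2)
s=(px.max(-1)<60)&(T[...,2]<-.02)&(T[...,2]>-.03)&(abs(T[...,1])<.019)&(abs(T[...,1])>.008)
P=T[s];print("handle x",P[:,0].min(),P[:,0].max())
for n in("side","scene"):
    c=cam(n);W=cloud(c);t=(W-p)@q.as_matrix()
    s=(t[...,0]>.108)&(t[...,0]<.18)&(abs(t[...,1])<.035)&(abs(t[...,2]+.009)<.02)
    P=t[s];print(n,len(P),P.min(0).round(4),P.max(0).round(4),np.median(P,0).round(4))
    print([(np.round(q.inv().apply(np.array(d["at"])-p),4),round(d["confidence"],2)) for d in r.pinpoint("ring_center",n)][:2])
    v,u=np.nonzero(s);print(u.min(),u.max(),v.min(),v.max())
    im=c["pixels"][v.min()-25:v.max()+25,u.min()-30:u.max()+30,::-1];cv2.imwrite(f"pics/z_{n}.png",cv2.resize(im,None,fx=6,fy=6,interpolation=cv2.INTER_CUBIC)[:600,:800])
plan([.5918,-.0254,.1],-20)
E
```

```text
pivot tool 481 [ 0.06288913 -0.00392168 -0.02753287] [ 0.0731267   0.00556413 -0.02329897] [ 0.06800791  0.00082122 -0.02541592]
handle x -0.04090505655890958 0.10161901753307483
side 135 [ 0.1083 -0.0231 -0.0191] [ 0.1686  0.0207 -0.0077] [ 0.1367 -0.0046 -0.0126]
[(array([ 0.1446, -0.0032, -0.0068]), 0.74)]
215 242 226 241
scene 76 [ 0.108  -0.0226 -0.0207] [ 0.1665  0.022  -0.0066] [ 0.1337  0.0024 -0.0119]
[(array([ 0.1437,  0.0018, -0.0092]), 0.7)]
371 389 145 159
t 15.58 pos [0.5022 0.2503 0.1257] rv-shift mm [ 94.4 274.1  25.7] turn deg [1.000e-02 1.000e-02 1.901e+01] F [ 0.8  0.1 -1.3] gap 0.0323 q [-0.53  0.6   0.05  1.81 -0.04  0.73 -2.05]
```

```bash
python3 - <<'E'
from m import *
a=np.radians(-20);x=np.array([np.cos(a),np.sin(a)]);y=np.array([np.sin(a),-np.cos(a)])
t=np.array([.5918,-.0254])-x*.1443-y*.00085;print(t)
plan([t[0],t[1],.105],-20)
E
```

```text
[0.45649307 0.02475225]
t 15.58 pos [0.5022 0.2503 0.1257] rv-shift mm [-41.8 226.3  20.7] turn deg [1.000e-02 1.000e-02 1.901e+01] F [ 0.8  0.1 -1.3] gap 0.0323 q [-0.53  0.6   0.05  1.81 -0.04  0.73 -2.05]
```

Emit:
send_rows --motion '[[[-5,20,0],[0,0,2],1],[[-12,55,0],[0,0,5],1],[[-20,95,0],[0,0,8],1],[[-27,135,0],[0,0,11],1],[[-34,170,0],[0,0,14],1],[[-39,200,0],[0,0,17],1],[[-42,220,5],[0,0,19],1],[[-42,226,15],[0,0,19],1],[[-42,226,20],[0,0,19],1],[[-42,226,20],[0,0,19],1]]'

```text
clock: 16.82
eef_pos: [0.4562, 0.0263, 0.1053]
tcp_rot: [0.985, -0.172, -0.001, -0.0]
wrist_force: [-0.4, 0.2, -2.3]
finger_gap: 0.0325
```

```bash
cat > v.py <<'E'
from m import *
import sys
tag=sys.argv[1]
for n in("side","scene"):
    c=cam(n);u,v=proj(c,[.5918,-.0254,.085])[0].astype(int);print(n,u,v)
    im=c["pixels"][max(v-35,0):v+40,u-50:u+50,::-1];cv2.imwrite(f"pics/{tag}_{n}.png",cv2.resize(im,None,fx=8,fy=8,interpolation=cv2.INTER_CUBIC))
a=np.radians(-20)
c,p,q,T=prof(tag+"_w")
px=c["pixels"].astype(int)
s=(px.min(-1)>150)&(abs(T[...,0]-.062)<.02)&(abs(T[...,1])<.015)&(T[...,2]<-.015)
P=T[s];b=(P.min(0)+P.max(0))/2;print("pivot tool",b)
ring=p+q.apply([b[0]+.076,.00085,-.0089]);print("ring est",ring, "err to axle tool mm",q.inv().apply(np.array([.5918,-.0254,.0695])-ring)*1000, "tilt",(q.apply([0,0,1])).round(4), "x",q.apply([1,0,0]).round(4))
E
python3 v.py a1
```

```text
side 309 194
scene 323 214
t 16.98 pos [0.4566 0.026  0.1059] rv-shift mm [ -33.  -226.7   69. ] turn deg [-3.000e-02 -1.000e-02 -1.888e+01] F [-0.3 -0.4 -1.7] gap 0.0326 q [-0.18  0.52  0.11  2.11 -0.11  0.52 -1.91]
-0.03 z -24.2 mid 0.77 [(-16.1, -8.1), (9.6, 17.6)]
-0.02 z -24.1 mid 0.73 [(-16.3, -8.2), (9.8, 17.8)]
-0.01 z -24.6 mid 0.73 [(-17.6, -8.5), (10.1, 19.1)]
0.0 z -24.6 mid 0.78 [(-17.3, -8.7), (10.3, 18.8)]
0.01 z -25.4 mid 0.74 [(-26.0, -8.9), (10.5, 27.5)]
0.02 z -23.9 mid 0.72 [(-17.2, -9.1), (10.7, 18.6)]
0.03 z -23.8 mid 0.76 [(-17.2, -9.3), (10.8, 18.8)]
0.04 z -24.1 mid 0.8 [(-17.1, -7.0), (8.6, 18.7)]
0.05 z -23.9 mid 0.78 [(-14.4, -4.7), (6.2, 16.0)]
0.06 z -24.0 mid 0.78 [(-11.9, 13.4)]
0.07 z -24.6 mid 0.81 [(-10.1, 11.7)]
0.08 z -20.0 mid 0.74 [(-13.2, 14.7)]
0.09 z -19.8 mid 0.83 [(-15.6, -6.3), (7.8, 17.2)]
0.1 z -19.7 mid 0.72 [(-18.4, -9.1), (10.5, 19.8)]
0.11 z -15.6 mid 0.76 [(-17.3, -12.2), (13.6, 18.8)]
0.12 z -15.5 mid 0.72 [(-17.8, -12.5), (14.1, 19.2)]
pivot tool [ 0.06844716  0.00079084 -0.02536979]
ring est [ 0.59214261 -0.02391161  0.11479834] err to axle tool mm [ 0.17652542  1.54296013 45.29746967] tilt [ 4.e-04  5.e-04 -1.e+00] x [ 9.404e-01 -3.401e-01  2.000e-04]
```

View pics/a1_side.png

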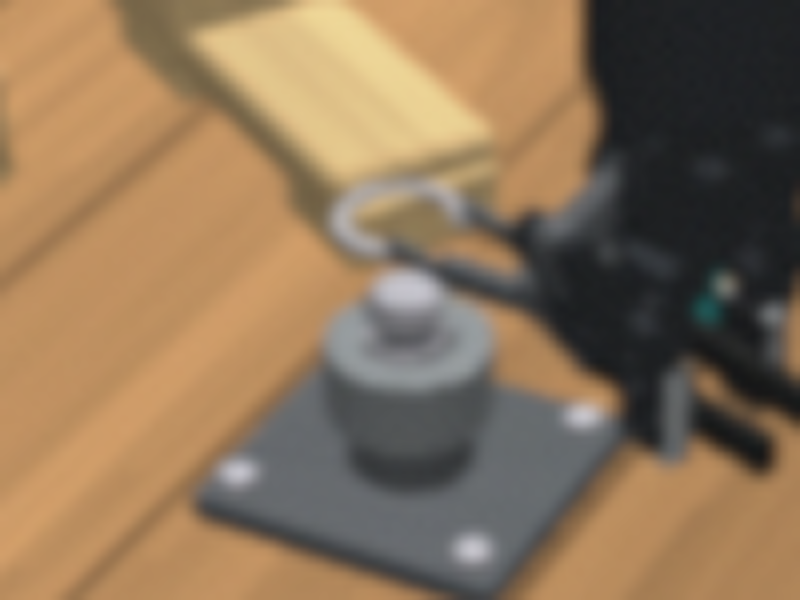

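View pics/a1_scene.png

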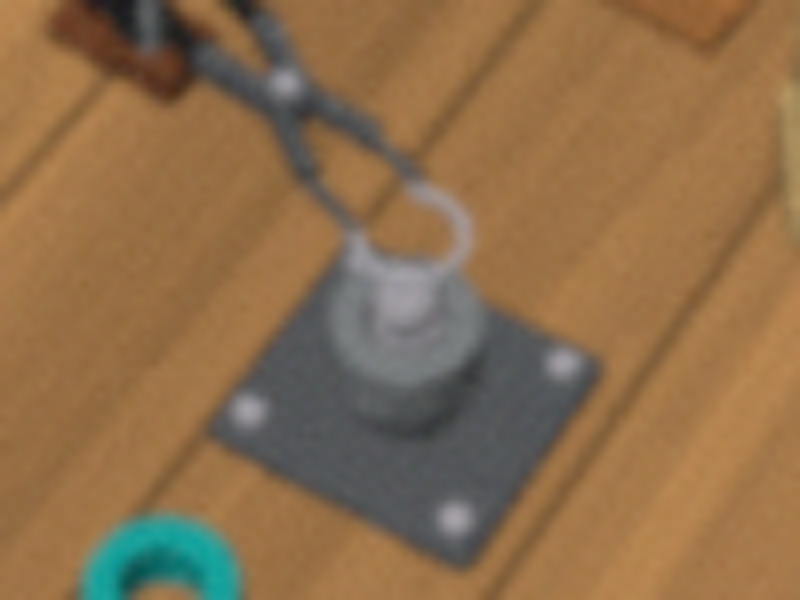

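View pics/a1_w.png

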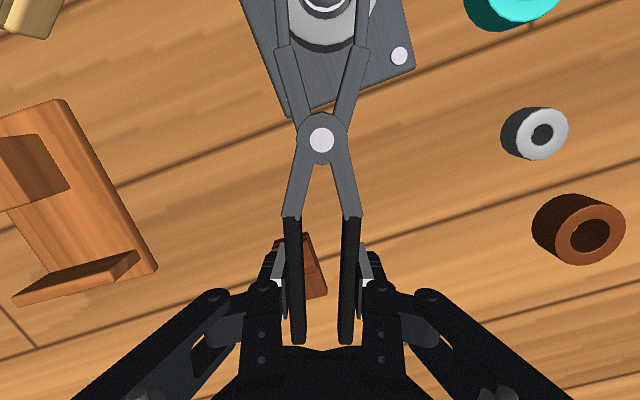

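Emit:
send_rows --motion '[[[0,1,5],[0,0,0],1],[[0,1.5,11],[0,0,0],1],[[0,1.5,13],[0,0,0],1],[[0,1.5,13],[0,0,0],1]]'

```text
clock: 17.48
eef_pos: [0.4557, 0.0236, 0.0926]
tcp_rot: [0.985, -0.174, -0.0, 0.0]
wrist_force: [-0.0, 0.1, -1.7]
finger_gap: 0.0321
```

```bash
cat > ov.py <<'E'
from m import *
import sys
tag=sys.argv[1]; xr=float(sys.argv[2]) if len(sys.argv)>2 else .1443
r.camera("scene")
p,q,o=pose();print("t",o["clock"],"p",p,"F",o["wrist_force"].round(1),"M",o["moment"].round(2),"gap",o["finger_gap"])
ring=p+q.apply([xr,.0008,-.0089]);print("ring",ring.round(4),"to axle tool mm",(q.inv().apply(np.array([.5918,-.0254,.0695])-ring)*1000).round(2))
th=np.linspace(0,2*np.pi,120);C=np.c_[np.cos(th),np.sin(th),0*th]
outs=[]
for n in("side","scene"):
    c=cam(n);u,v=proj(c,[.5918,-.0254,.085])[0].astype(int);u0,v0=u-25,v-22
    im=c["pixels"][v0:v0+40,u0:u0+50,::-1];S=16
    raw=cv2.resize(im,None,fx=S,fy=S,interpolation=cv2.INTER_CUBIC);b=raw.copy()
    def dr(X,col):
        P=((proj(c,X)-[u0,v0]+.5)*S).astype(np.int32);cv2.polylines(b,[P.reshape(-1,1,2)],False,col,1)
    dr(ring+C*.021,(0,0,255));dr(ring+C*.017,(0,0,255))
    A=np.array([.5918,-.0254,0]);dr(A+[0,0,.084]+C*.011,(0,255,0));dr(A+[0,0,.080]+C*.014,(0,255,0));dr(A+[0,0,.064]+C*.030,(255,0,0))
    dr(A+[0,0,.0695]+C*.014,(255,255,0))
    outs.append(np.vstack([raw,b]) if 0 else b); cv2.imwrite(f"pics/{tag}_{n}.png",b[:600,:800]);cv2.imwrite(f"pics/{tag}_{n}_raw.png",raw[:600,:800])
E
python3 ov.py b1
```

```text
t 17.525 p [0.4558263  0.02364289 0.09274626] F [ 1.  -0.1 -2. ] M [ 0.    0.09 -0.01] gap 0.0323276548669879
ring [ 0.5912 -0.0264  0.1016] to axle tool mm [ 0.25 -1.19 32.13]
```

View pics/b1_side.png

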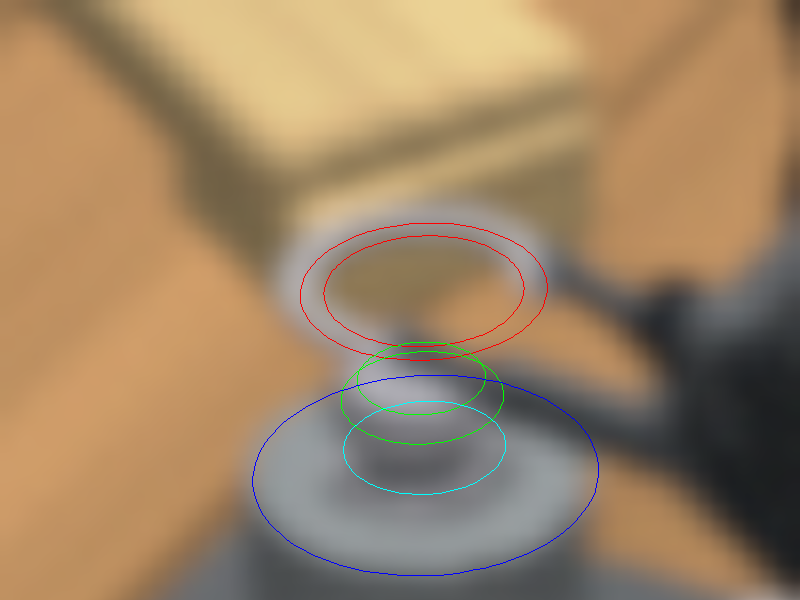

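View pics/b1_scene.png

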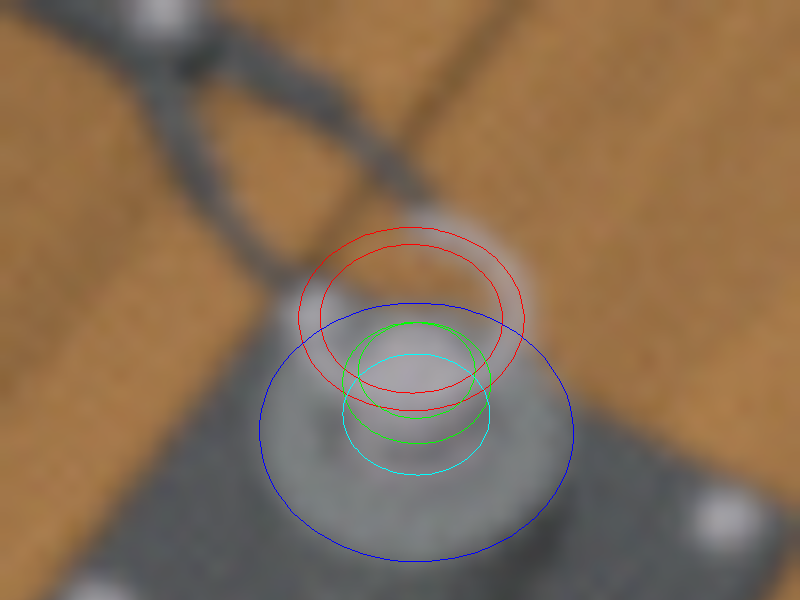

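```bash
cat > rf.py <<'E'
from m import *
from scipy.optimize import least_squares
p,q,o=pose();print(p,o["wrist_force"].round(1))
for n in("side","scene"):
    c=cam(n);W=cloud(c);T=(W-p)@q.as_matrix()
    s=(T[...,0]>.134)&(T[...,0]<.175)&(abs(T[...,1])<.03)&(abs(T[...,2]+.0085)<.006)
    P=T[s];f=least_squares(lambda a:np.hypot(P[:,0]-a[0],P[:,1]-a[1])-a[2],[.144,.001,.019],loss="soft_l1",f_scale=.002)
    print(n,len(P),"ring tool c,r",f.x.round(4),"z",np.percentile(P[:,2],[10,50,90]).round(4), "extent",P.min(0).round(4),P.max(0).round(4))
    A=np.c_[P[:,:2]-[.144,.001],np.ones(len(P))];print("  plane",np.linalg.lstsq(A,P[:,2],rcond=None)[0].round(4))
    s=(W[...,2]>.077)&(W[...,2]<.09)&(np.hypot(W[...,0]-.5918,W[...,1]+.0254)<.025)
    P=W[s];print("  shaft",len(P),P.mean(0).round(4),((P.min(0)+P.max(0))/2).round(4))
    s=(W[...,2]>.060)&(W[...,2]<.067)&(np.hypot(W[...,0]-.5918,W[...,1]+.0254)<.04)
    P=W[s];print("  roller",len(P),P.mean(0).round(4),((P.min(0)+P.max(0))/2).round(4))
E
python3 rf.py
```

```text
[0.4559272  0.02367666 0.09293586] [ 0.6  0.7 -1.4]
side 42 ring tool c,r [ 0.1445 -0.0018  0.0202] z [-0.0128 -0.0112 -0.0091] extent [ 0.1342 -0.0238 -0.0136] [ 0.1667  0.0204 -0.006 ]
  plane [ 0.0197  0.0174 -0.0112]
  shaft 42 [ 0.5922 -0.0154  0.0835] [ 0.5932 -0.016   0.0828]
  roller 137 [ 0.5884 -0.0126  0.0648] [ 0.5919 -0.0168  0.0635]
scene 43 ring tool c,r [ 0.1435 -0.0002  0.0206] z [-0.0123 -0.0097 -0.0065] extent [ 0.1359 -0.0235 -0.0131] [ 0.1653  0.0228 -0.0038]
  plane [ 0.0228 -0.0406 -0.0096]
  shaft 39 [ 0.5935 -0.0261  0.0832] [ 0.5933 -0.0256  0.0832]
  roller 152 [ 0.5945 -0.0295  0.0636] [ 0.5919 -0.0252  0.0635]
```

Emit:
send_rows --motion '[[[0,-1,5],[0,0,0],1],[[0,-1,11],[0,0,0],1],[[0,-1,16],[0,0,0],1],[[0,-1,18],[0,0,0],1],[[0,-1,18],[0,0,0],1],[[0,-1,18],[0,0,0],1]]'

```text
clock: 18.48
eef_pos: [0.4563, 0.0246, 0.0749]
tcp_rot: [0.985, -0.174, 0.0, -0.0]
wrist_force: [-0.2, -0.8, -1.6]
finger_gap: 0.0324
```

```bash
python3 ov.py b2; python3 rf.py
```

```text
t 18.525 p [0.4563068  0.0245833  0.07498062] F [-0.2 -0.2 -1.4] M [ 0.    0.11 -0.02] gap 0.032567416377018384
ring [ 0.5916 -0.0255  0.0839] to axle tool mm [ 0.11 -0.13 14.44]
[0.45625516 0.02459937 0.07498927] [-0.7 -1.1 -2.1]
side 81 ring tool c,r [1.511e-01 1.000e-04 1.450e-02] z [-0.0126 -0.0111 -0.0094] extent [ 0.135  -0.024  -0.0143] [ 0.1665  0.0193 -0.0065]
  plane [-0.0148 -0.0009 -0.0109]
  shaft 92 [ 0.5951 -0.024   0.0858] [ 0.5932 -0.0232  0.0836]
  roller 126 [ 0.5905 -0.0121  0.0648] [ 0.5926 -0.0223  0.0637]
scene 94 ring tool c,r [0.15   0.0002 0.0133] z [-0.0118 -0.0092 -0.0062] extent [ 0.1343 -0.023  -0.0132] [ 0.1654  0.0212 -0.0025]
  plane [ 0.0097  0.0291 -0.009 ]
  shaft 104 [ 0.5942 -0.0257  0.0842] [ 0.5922 -0.0246  0.0835]
  roller 142 [ 0.5956 -0.0294  0.064 ] [ 0.5924 -0.0243  0.0636]
```

View pics/b2_side.png

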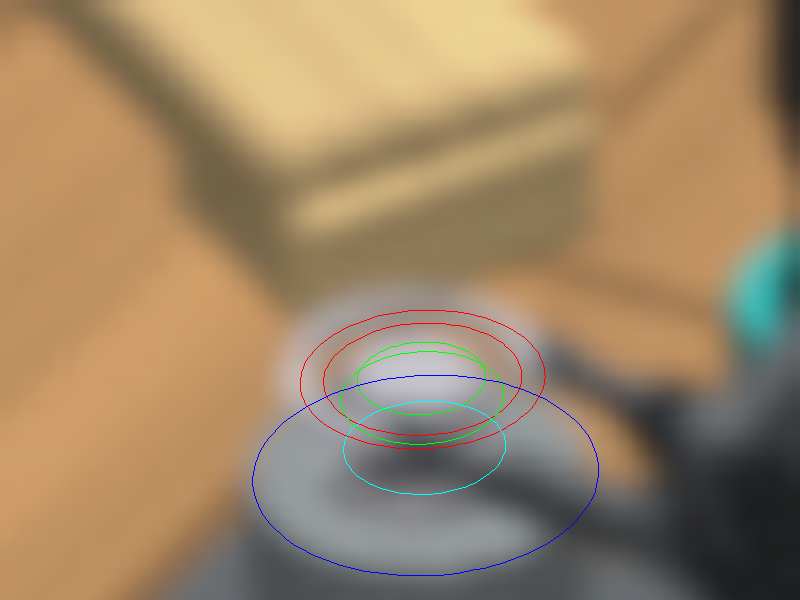

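View pics/b2_scene.png

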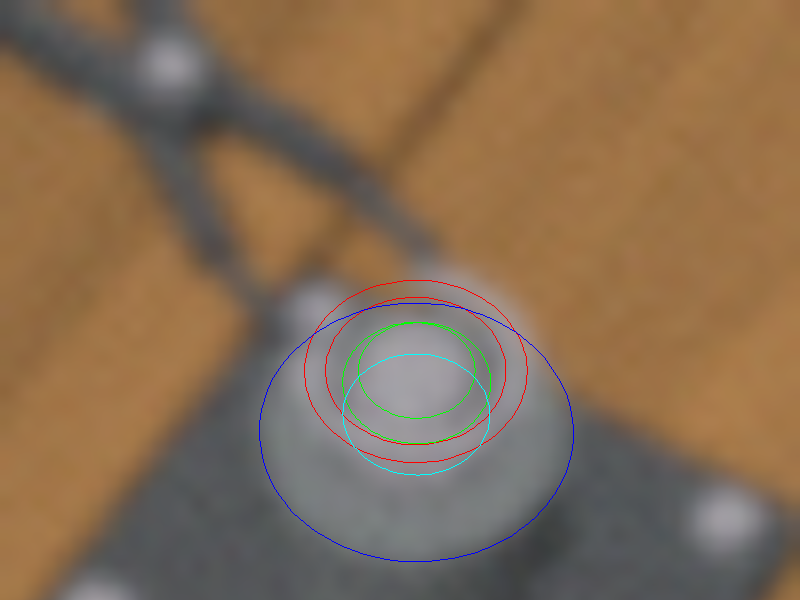

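Emit:
send_rows --motion '[[[0,0,2],[0,0,0],1],[[0,0,5],[0,0,0],1],[[0,0,7],[0,0,0],1],[[0,0,7],[0,0,0],1]]'

```text
clock: 19.23
eef_pos: [0.456, 0.0246, 0.0676]
tcp_rot: [0.985, -0.174, -0.0, 0.0]
wrist_force: [-0.4, 0.5, -2.4]
finger_gap: 0.0326
```

```bash
python3 ov.py b3;python3 - <<'E'
from h import *
for i in range(4):
    o=r.get_obs();print(o["wrist_force"].round(1),o["moment"].round(2),o["eef_pos"].round(4)); r.camera("side")
E
```

```text
t 19.275 p [0.45607493 0.02457652 0.06770745] F [-0.  -0.4 -1.2] M [0.   0.08 0.09] gap 0.032307836552078695
ring [ 0.5914 -0.0255  0.0766] to axle tool mm [ 0.33 -0.23  7.07]
[ 0.   0.1 -2.3] [ 0.06  0.05 -0.01] [0.4562 0.0246 0.0678]
[ 0.3 -0.5 -1.7] [ 0.01  0.08 -0.  ] [0.4562 0.0246 0.0679]
[-0.1 -1.1 -2. ] [0.06 0.09 0.02] [0.4562 0.0246 0.0679]
[ 0.5  0.3 -1.5] [0.02 0.08 0.02] [0.4562 0.0246 0.0679]
```

View pics/b3_side_raw.png

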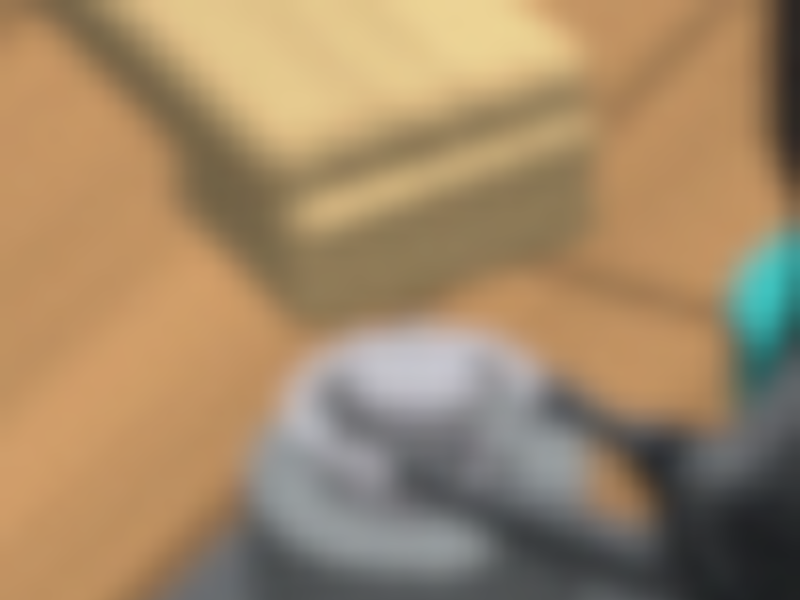

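View pics/b3_scene_raw.png

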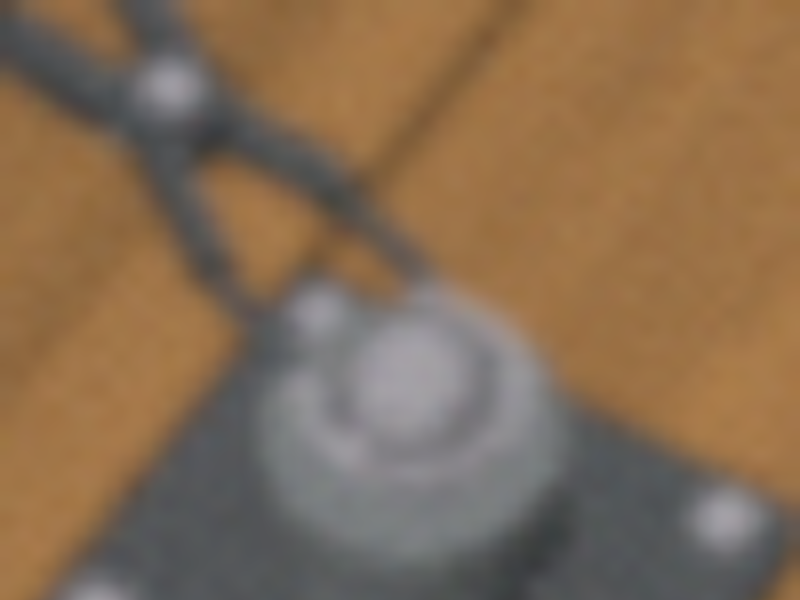

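Emit:
send_rows --motion '[[[0,0,2],[0,0,0],1],[[0,0,5],[0,0,0],1],[[0,0,7],[0,0,0],1],[[0,0,7],[0,0,0],1],[[0,0,7],[0,0,0],1]]'

```text
clock: 20.2
eef_pos: [0.4562, 0.0246, 0.0608]
tcp_rot: [0.985, -0.174, -0.0, -0.0]
wrist_force: [0.3, -0.3, -1.1]
finger_gap: 0.0325
```

```bash
python3 ov.py b4;python3 rf.py; python3 - <<'E'
from m import *
for i in range(3):
    o=r.get_obs();print(o["clock"],o["wrist_force"].round(1),o["moment"].round(2),o["eef_pos"].round(4),o["tcp_rot"].round(4)); r.camera("side")
c,p,q,T=prof("b4_w")
E
```

```text
t 20.25 p [0.45621273 0.02458113 0.06088011] F [-0.  -0.5 -2.4] M [0.07 0.09 0.  ] gap 0.032771698767388946
ring [ 0.5915 -0.0255  0.0698] to axle tool mm [ 0.21 -0.17  0.3 ]
[0.45620745 0.02459983 0.06090731] [-0.2  0.  -2.2]
side 84 ring tool c,r [ 0.1509 -0.0027  0.0207] z [-0.0116 -0.0057 -0.0038] extent [ 0.1343 -0.0295 -0.0131] [ 0.1741  0.0218 -0.0025]
  plane [ 0.0348 -0.0485 -0.0078]
  shaft 63 [ 0.5914 -0.0198  0.0835] [ 0.5881 -0.0225  0.0825]
  roller 102 [ 0.5909 -0.0111  0.0647] [ 0.5925 -0.0205  0.0636]
scene 115 ring tool c,r [ 0.1433 -0.0011  0.0223] z [-0.0117 -0.0063 -0.0031] extent [ 0.1343 -0.0277 -0.0135] [ 0.1738  0.0296 -0.0025]
  plane [ 0.0163  0.0103 -0.0072]
  shaft 57 [ 0.5933 -0.0261  0.0831] [ 0.5909 -0.0226  0.083 ]
  roller 126 [ 0.595  -0.0311  0.064 ] [ 0.5932 -0.0253  0.0635]
20.45 [-0.   0.4 -1.3] [0.04 0.13 0.02] [0.4562 0.0246 0.0609] [ 9.848e-01 -1.735e-01  1.000e-04 -0.000e+00]
20.5 [-0.3 -0.  -0.9] [ 0.04  0.08 -0.03] [0.4562 0.0246 0.0609] [ 9.848e-01 -1.735e-01  1.000e-04 -0.000e+00]
20.55 [-0.   0.  -2.4] [0.12 0.12 0.02] [0.4562 0.0246 0.
[... 288 characters left out ...]
0.86 [(-16.2, -8.2), (10.0, 17.9)]
-0.01 z -24.7 mid 0.9 [(-17.4, -8.4), (10.2, 19.2)]
0.0 z -24.7 mid 0.92 [(-17.1, -8.6), (10.4, 18.9)]
0.01 z -25.5 mid 0.9 [(-25.8, -8.7), (10.6, 27.6)]
0.02 z -24.0 mid 0.9 [(-17.1, -9.0), (10.8, 18.9)]
0.03 z -24.0 mid 0.95 [(-17.0, -9.2), (11.0, 19.0)]
0.04 z -24.1 mid 0.79 [(-17.1, -6.9), (8.7, 18.7)]
0.05 z -24.2 mid 0.87 [(-14.4, -4.5), (6.3, 16.1)]
0.06 z -24.1 mid 0.88 [(-11.8, 13.6)]
0.07 z -24.7 mid 0.86 [(-10.1, 11.8)]
0.08 z -20.1 mid 1.09 [(-12.7, 14.9)]
0.09 z -19.9 mid 0.86 [(-15.5, -6.2), (8.0, 17.2)]
0.1 z -19.9 mid 1.04 [(-18.0, -8.9), (10.7, 20.1)]
0.11 z -15.7 mid 0.96 [(-17.1, -12.0), (13.8, 19.1)]
0.12 z -3.0 mid -0.28 [(-19.9, 19.4)]
```

View pics/b4_side.png

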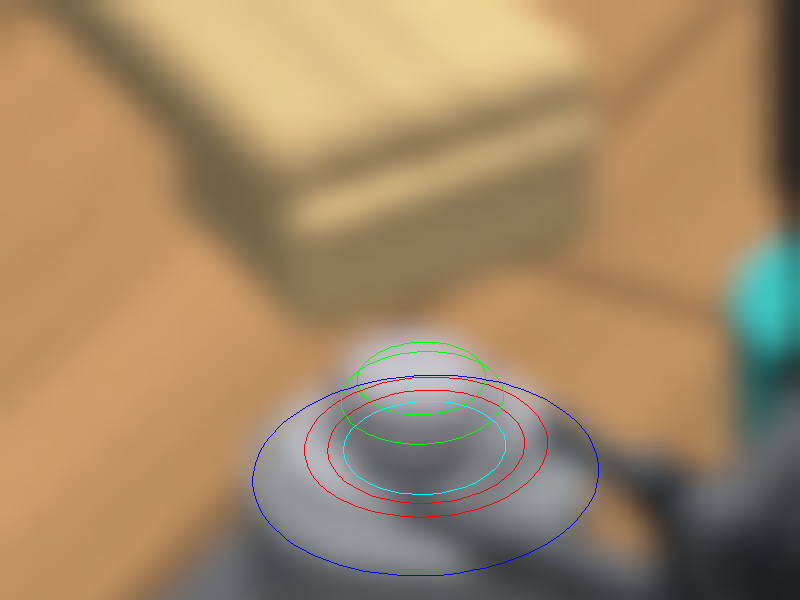

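View pics/b4_scene_raw.png

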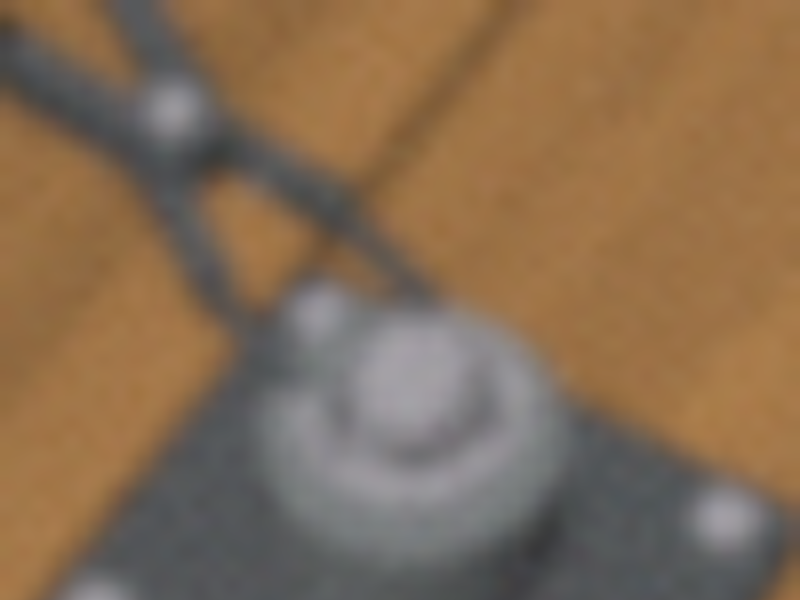

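View pics/b4_w.png

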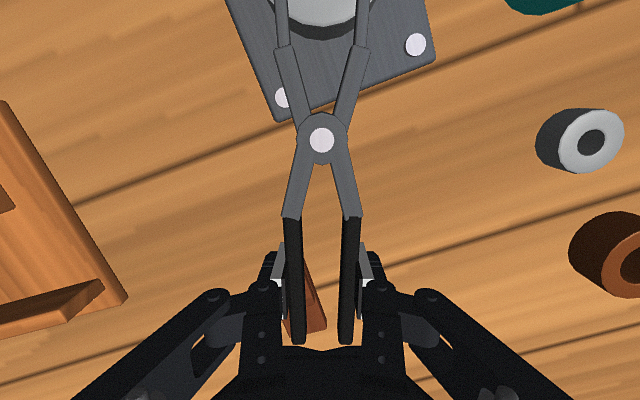

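Emit:
send_rows --motion '[[[0,0,0.6],[0,0,0],1],[[0,0,0.6],[0,0,0],1],[[0,0,0.6],[0,0,0],1],[[0,0,0.6],[0,0,0],1]]'

```text
clock: 21.15
eef_pos: [0.4561, 0.0246, 0.0602]
tcp_rot: [0.985, -0.174, 0.0, -0.0]
wrist_force: [-0.4, -0.5, -0.9]
finger_gap: 0.0328
```

```bash
python3 - <<'E'
from m import *
for i in range(4):
    o=r.get_obs();print(o["clock"],o["wrist_force"].round(1),o["moment"].round(2),o["eef_pos"].round(4),o["qvel"].round(3).max(),o["finger_gap"]); r.camera("side")
c=cam("wrist")
print(r.job_done())
E
```

```text
21.15 [-0.4 -0.5 -0.9] [ 0.06  0.09 -0.04] [0.4561 0.0246 0.0602] -0.0 0.03284891331213875
21.2 [-0.5  0.3 -1.8] [0.09 0.02 0.05] [0.4561 0.0246 0.0602] 0.003 0.03255638741445666
21.25 [-0.7  0.  -1.7] [0.04 0.06 0.03] [0.4561 0.0246 0.0602] 0.0 0.03235797821634295
21.3 [ 0.4  0.4 -1.9] [ 0.04  0.05 -0.04] [0.4561 0.0246 0.0602] 0.0 0.032382409764141216
the job is handed in; nothing more can be done
None
```

I seated the large grey roller on the shoulder and let go. I then squeezed the pliers at 90 N, lowered the ring level over the axle to the groove, and handed the job in at about 21.4 s with the pliers still held squeezed.

**Roller:** its top measured at 63.5 mm against an expected 64 mm, and it sits about 0.7 mm off the axle axis. The wrist camera's heights read about 0.5 mm low throughout.

**Ring position:** I estimate its centre within about 0.5 mm of the axis and of the 69.5 mm groove height. That comes from the pliers' pose in the grip. The wrist camera could not see the ring itself.

**Contact:** the wrist force was only the pliers' weight, about 1.7 N. Sideways force was near zero, so the ring was not pressing on the roller or the axle.

**Squeeze:** the handles measured about 36 mm over their outer faces, slightly past the 38 mm stop. The reported finger gap was 32.5 mm, which disagrees with that width. I did not resolve the difference.

**Coarse checks:** circle fits from the scene and side cameras' depth were too rough at the end to confirm the ring to better than a few mm. Their pictures do show the ring around the shaft, just above the roller.

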